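# Put the sanding block away in the tool box

### The arm

A 6-joint arm with a two-finger parallel gripper is mounted at the origin on a cart in front of the work surface, level with it; the furniture and walls round the work are solid. World frame = base frame: x ahead of the robot, y to its left, z up, the work surface at z = 0. Lengths are in m, angles in rad, forces in N, time in s.
With the tool pointing down it reaches from about 0.35 to 0.775 m from the base axis. Payload 7.3 kg.
Tool frame: the origin (TCP) lies at the very end of the fingers, on their centre line; the grasp point (between the pads) lies 19 mm behind it; z points along the fingers, y is the direction in which the jaws open and shut (so a half turn about z gives the same grasp; the last joint's range is limited). The gripper opens to 92 mm and grips with 3 to 60 N. Pads are 19 mm wide; open, the fingers measure 130 mm over their backs; the gripper's body (75 mm by 190 mm) begins 47 mm behind the grasp point.
Start: joints at [1.182, 0.342, 1.524, -0, 1.275, -0.146], TCP at [0.126, 0.51, 0.227] pointing down, gripper open.
Joint ranges: [-2.53, 2.53], [-0.77, 2.02], [0.04, 2.7], [-1, 4.14], [0.28, 2.66], [-3.11, 3.11]. Speed limits (rad/s): [2.57, 2.57, 3.14, 3.14, 3.14, 3.14].

### API

Orientations are given as [roll, pitch, yaw] about the fixed x, y, z axes, in that order (R = Rz(yaw) Ry(pitch) Rx(roll)).
In Python, from cell import monitor, eyes, order gives the robot as it stands. The module is installed in compiled form; this text tells all that it offers.
- The arm moves only by the tool carry_out, never from a script. Its argument "targets" is a list of rows, each a list of 2 entries, a list of its own where there are three numbers: the shift along the tool's x, y, z in m, then the turn about the tool's z in rad. In form: [[[dx, dy, dz], twist], ...]. A call has 1 to 10 rows; each row shifts and turns the pose as measured when the row begins, along the tool's axes as they then stand; what a row does not reach is not made up. A row lasts 1/8 s, in which the tool goes at most 62.5 mm and 10.7 degrees, less where a joint would pass 70% of its speed; a pose out of reach is approached as far as the arm can. A call is refused whole if a number of a shift passes 0.0625 or a number of a turn 0.188, either way. A call with a gripper value outside its range is refused whole. "fingers" is the closure, from 0 (fully open) to 1 (shut), set as the call begins (left out, the last holds). The fingers move at their own pace and stop on an object; "grip_force" is the grip in N (left out, the last holds). Time passes only in rows, so rows that do not move let the fingers close. It gives the time, the measured TCP pose, the force and the opening at its end, in the units of the state.
- monitor.observe(): the state, without advancing time (a new reading comes with each control period).
- eyes.read_camera(name): name is "scene" or "top" or "wrist"; returns the picture (400x640x3 uint8, red, green, blue); there is no depth.
- eyes.camera_info(name): a dict with "K" (3x3 intrinsics, pixels), "rvec" (rotation vector, rad) and "tvec" (3), from world to camera coordinates, as OpenCV has them. Camera axes: x right, y down, z forward; pixel columns grow to the right and rows downward; lengths in m; the calibration is good to about 2 mm. A picture is of the moment at which its call begins: read the wrist's pose just before it. camera_info takes no time and is no camera call; for the wrist camera it gives the pose at the moment of the call.
- order.hand_in(): hands the job in, once; it reports no verdict.
The state is a dict: "time": time; "qpos": joint angles; "qvel": joint speeds; "joint_efforts": joint torques, N m; "tool_pos": TCP position; "tool_rot": TCP orientation; "contact_force": force on the tool from outside, world axes, zero at the start; "torque": the same for the moment, N m; "opening": finger opening in m.
Only numpy, scipy, OpenCV 4.12 (cv2) and the standard library are available. Lean on these libraries where they do the work, as an engineer would, in place of code of your own. Each camera call takes 0.05 s, during which the arm holds its last target.

### The job

Put the cork sanding block away in the wooden tool box: open the hinged lid by its bar pull until it stands upright by itself, lay the block flat in the larger, empty bay without dropping it, and then shut the lid completely without slamming it. Leave the ink packet in the other bay and the things on the table where they are.

Things in the scene. Friction and masses are not known exactly. Their poses are not given: they have to be found in the camera images.
- tool_box: Wooden box with a flat hinged lid, 135 (x, front to back) x 236 (y) x 68 mm high, fixed to the table. Origin: centre of its underside; x points from the front (bar pull) to the hinge side, y left seen from the front, z up. Walls 8 mm thick, rim 58 mm high, inner floor 5 mm up, inside 111 (x) x 220 (y) mm. A partition 5 mm thick, 22 mm high parts the inside into two bays.
- tool_box_lid (a joint): Lid angle in rad: 0 shut, 1.57 upright, 1.745 its stop (leaning back a little); starts shut or slightly ajar. Lid: a board 8 mm thick, 236 mm long, reaching 127 mm forward from the hinge; its outer face lies 9 mm above the hinge line when shut. The hinge is stiff: the lid stays at any angle where it is left; about 2 to 4 N at the pull move it.
- lid_pull (a point): Centre of the straight round brass bar pull on the lid's front edge: 10 mm thick, 90 mm long, along the box's y, its centre line 33 mm in front of the edge on two end posts, open between, so it can be hooked from below or pinched. Shut, it lies 160 mm in front of the hinge line, 5 mm above it, 63 mm above the table. Moves with the lid.
- lid_hinge (a point): Middle of the lid's hinge line, at the box's back edge: 65 mm behind the box's centre, 58 mm above the table; the hinge line runs along the box's y. Fixed to the box.
- bay (a point): Middle of the floor of the larger, empty bay, 50 mm to the left (+y) of the box's centre, 5 mm above the table. This bay spans y = -9 to +110 mm of the box, between the partition (at y = -12 mm) and the left end wall; the ink packet lies in the smaller bay right of the partition.
- sanding_block: Brown cork sanding block, 50 (x) x 86 (y) x 26 mm high, about 60 g, lying flat on the table to the left of the box. Origin: centre of its underside, z up; grip it across its 50 mm.
- ink_packet: Dark half-empty foil packet of ink, 53 x 59 x 20 mm, lying in the smaller bay of the box; not to be disturbed. Origin: centre of its underside.
- ink_tin_1: Round ink tin with a grey lid, 71 mm across and 38 mm high, on the table beside the sanding block; bystander. Origin: centre of its underside.
- dabber_2: Small grey-brown cloth-covered ink dabber like a tied pouch, 38 x 38 x 51 mm high, standing on the table between the box and the sanding block, nearer the robot; bystander. Origin: centre of its underside. About 10 cm behind it begins the fixed etching press (x 0.54 to 0.86 m, y -0.17 to 0.12 m, some 0.3 m high), so carry things past in front of the press.
Not all that is in view belongs to the job. Of the things shaped like the sanding_block, the brown one is meant.

How it is judged:
On the way, in this order (a step that is already met when the one before it is completed fails the run):
1. the lid stands open by itself, upright to within about 15 degrees or leaning back (over 1.3 rad), not touched (value of joint tool_box_lid above 1.3 rad and contact force between each of the arm, the fingers and tool_box below 0.1 N), for 0.2 s.
2. the block lies flat in the larger bay, released, with the lid still open (value of joint tool_box_lid above 1.2 rad and x of sanding_block in the frame of bay between -0.045 and 0.045 m and y of sanding_block in the frame of bay between -0.045 and 0.045 m and z of sanding_block in the frame of bay below 0.004 m and angle between sanding_block's own z axis and vertical below 0.08 rad and contact force between the fingers and sanding_block below 0.1 N), for 0.2 s.
At the end, for the whole second after the job is handed in: Lid shut to within 0.035 rad (about 5 mm at its front edge); block at rest flat (0.08 rad, 4 mm) on the floor of the larger bay, its centre within 45 mm of the bay's middle both ways; ink packet moved less than 15 mm, tin and dabber less than 20 mm (value of joint tool_box_lid below 0.035 rad and x of sanding_block in the frame of bay between -0.045 and 0.045 m and y of sanding_block in the frame of bay between -0.045 and 0.045 m and z of sanding_block in the frame of bay below 0.004 m and angle between sanding_block's own z axis and vertical below 0.08 rad and linear speed of sanding_block below 0.02 m/s and distance of ink_packet from where it was at the start of the episode below 0.015 m and distance of each of ink_tin_1, dabber_2 from where it was at the start of the episode below 0.02 m); the robot touches nothing.
It fails at once if the lid is slammed (closes through its last 0.15 rad at over 3 rad/s) (value of joint tool_box_lid below 0.15 rad and velocity of joint tool_box_lid below -3 rad/s).
It fails at once if the block is dropped or thrown (free of the fingers at over 0.8 m/s, a fall of more than about 3 cm) (linear speed of sanding_block above 0.8 m/s and contact force between the fingers and sanding_block below 0.05 N).
It fails at once if the ink packet is disturbed (moved 15 mm or more) (distance of ink_packet from where it was at the start of the episode above 0.015 m).
It fails at once if a bystander on the table is moved (20 mm or more) (distance of any of ink_tin_1, dabber_2 from where it was at the start of the episode above 0.02 m).
It also fails if it takes over 72 s, if anything falls off the work surface, if the arm or the gripper's body presses on something with over 40 N, if the wrist force passes 120 N, or if a joint passes its speed limit or range.

## Working session

There is one attempt and no reset: what is moved stays moved. The work goes in short steps, Python scripts to look and compute and a tool call to move; the robot and the scene stay as the last step left them, time stands still between calls to the robot, and variables do not carry over. Pictures are saved under pics/ and viewed, and the job is handed in when it is done.

Besides the shell and the picture viewer there is one more tool, called after "Request:" as a command line: name --argument value ..., lists and objects as JSON in quotes. carry_out: Moves the arm, as the interface text tells. Its arguments: {"type":"object","properties":{"targets":{"type":"array","items":{"type":"array"}},"fingers":{"type":"number"},"grip_force":{"type":"number"}},"required":["targets"]}

```bash
mkdir -p pics; python3 - <<'E'
from cell import monitor, eyes, order
import cv2
s=monitor.observe(); print(s)
for n in ["scene","top","wrist"]:
    i=eyes.camera_info(n); print(n,i)
    cv2.imwrite(f"pics/{n}0.png",eyes.read_camera(n)[:,:,::-1])
E
```

```text
{'time': 0.0, 'qpos': array([ 1.18201722e+00,  3.42700116e-01,  1.52501044e+00,  4.11778194e-05,
        1.27540478e+00, -1.45986075e-01]), 'qvel': array([-7.61037367e-04,  1.70519451e-04, -1.73365795e-03,  7.53650593e-05,
       -6.76683905e-04,  4.74640766e-04]), 'joint_efforts': array([ 1.63077697e-03, -4.31246138e+01, -2.44218957e+01,  7.19641708e-02,
        5.60781977e-02, -1.52619355e-04]), 'tool_pos': array([0.12602167, 0.50923356, 0.226059  ]), 'tool_rot': array([-3.14009190e+00, -2.60458552e-04,  2.89878740e+00]), 'contact_force': array([ 0.11036184, -0.23364076,  0.28703324]), 'torque': array([-0.03336873,  0.02976318, -0.01654577]), 'opening': 0.09226671513417808}
scene {'K': array([[397.88912304,   0.        , 317.24739578],
       [  0.        , 397.88912304, 195.77175224],
       [  0.        ,   0.        ,   1.        ]]), 'rvec': array([ 1.83023804, -1.02969224,  0.65493617]), 'tvec': array([-0.31305026,  0.25914383,  0.76819009])}
top {'K': array([[413.15235278,   0.        , 318.83962598],
       [  0.        , 413.15235278, 210.05021225],
       [  0.        ,   0.        ,   1.        ]]), 'rvec': array([ 2.18085454, -2.12539928,  0.1628176 ]), 'tvec': array([-0.06569845,  0.52918957,  1.28200662])}
wrist {'K': array([[301.63020886,   0.        , 318.27485099],
       [  0.        , 301.63020886, 198.52085168],
       [  0.        ,   0.        ,   1.        ]]), 'rvec': array([-2.27166835, -1.77841187, -0.27587012]), 'tvec': array([-0.52427807, -0.03797149,  0.39110021])}
```

View pics/scene0.png

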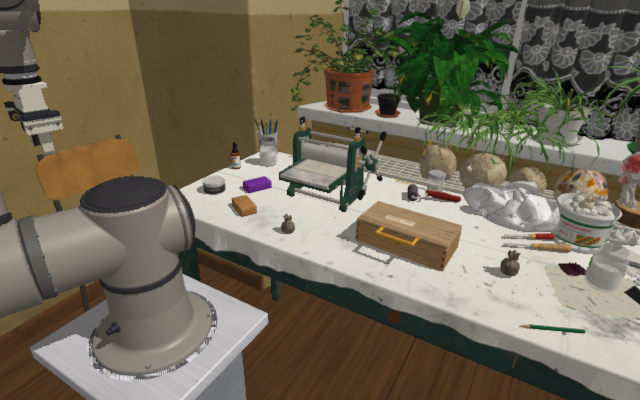

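View pics/top0.png

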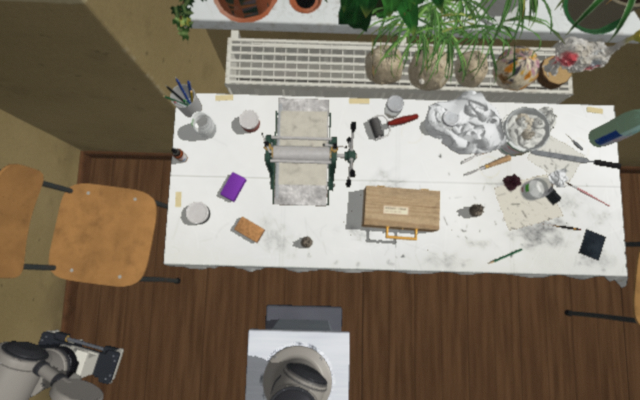

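View pics/wrist0.png

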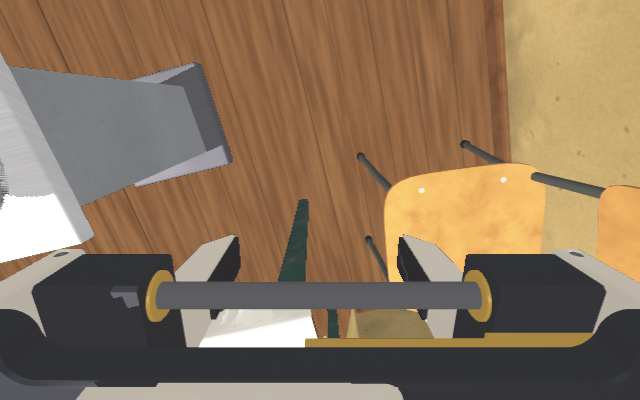

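The scene shows the box at right (scene ~408,235), its brass pull at (397,238), the brown block at (244,205), the dabber at (288,225) and the tin at (213,185). The top view shows block (249,230), dabber (306,242), tin (196,213), lid (402,208) and pull (402,236). I'll measure these now.

```bash
cat > h.py <<'E'
import numpy as np, cv2
from cell import monitor, eyes, order
def ray(n,u,v,info=None):
    i=info or eyes.camera_info(n); R=cv2.Rodrigues(np.array(i["rvec"]))[0]; t=np.array(i["tvec"])
    d=R.T@np.linalg.solve(i["K"],[u,v,1.]); return -R.T@t,d
def onz(n,u,v,z,info=None):
    c,d=ray(n,u,v,info); return c+d*(z-c[2])/d[2]
def proj(n,P,info=None):
    i=info or eyes.camera_info(n); return cv2.projectPoints(np.array(P,float).reshape(-1,1,3),np.array(i["rvec"]),np.array(i["tvec"]),i["K"],None)[0].reshape(-1,2)
E
python3 - <<'E'
from h import *
im=cv2.imread("pics/top0.png"); cv2.imwrite("pics/top0c.png",cv2.resize(im[170:270,180:460],None,fx=2.85,fy=2.85,interpolation=cv2.INTER_CUBIC))
im2=cv2.imread("pics/scene0.png"); cv2.imwrite("pics/scene0c.png",cv2.resize(im2[150:290,180:480],None,fx=2.6,fy=2.6,interpolation=cv2.INTER_CUBIC))
hsv=cv2.cvtColor(im,cv2.COLOR_BGR2HSV)
for nm,(x0,y0,x1,y1),z,lo,hi in [("block",(225,210,275,250),.026,(5,100,60),(22,255,255)),("lid",(355,180,445,232),.067,(5,50,40),(28,255,255)),("pull",(380,226,420,242),.063,(15,170,120),(30,255,255)),("dab",(295,232,318,252),.03,(0,0,0),(180,255,120)),]:
    m=cv2.inRange(hsv,lo,hi); k=np.zeros_like(m); k[y0:y1,x0:x1]=m[y0:y1,x0:x1]
    cs=cv2.findContours(k,0,2)[0]; c=max(cs,key=cv2.contourArea); r=cv2.minAreaRect(c); b=cv2.boxPoints(r)
    P=np.array([onz("top",u,v,z) for u,v in b]); 
    print(nm,r,cv2.contourArea(c)); print(P[:,:2].round(4).tolist(),"ctr",P.mean(0).round(4),"sides",np.linalg.norm(np.diff(P,axis=0),axis=1)[:2])
    e=P[1]-P[0] if np.linalg.norm(P[1]-P[0])>np.linalg.norm(P[2]-P[1]) else P[2]-P[1]; print("long axis deg",np.degrees(np.arctan2(e[1],e[0])))
print("tin",onz("top",196.5,213,.038))
E
```

```text
block ((248.9117431640625, 229.14706420898438), (26.06778335571289, 14.405879974365234), 30.963754653930664) 341.5
[[0.4653, 0.2172], [0.5056, 0.1956], [0.4643, 0.1221], [0.4243, 0.144]] ctr [0.4649 0.1697 0.026 ] sides [0.04575877 0.08425521]
long axis deg -119.32740617927787
lid ((400.91375732421875, 209.46551513671875), (76.33863067626953, 44.86362838745117), 3.3664605617523193) 3026.0
[[0.4687, -0.1857], [0.6106, -0.1926], [0.6028, -0.4335], [0.4609, -0.4229]] ctr [ 0.5358 -0.3087  0.067 ] sides [0.14208815 0.24103051]
long axis deg -91.85921501590002Traceback (most recent call last):
  File "<stdin>", line 7, in <module>
ValueError: max() iterable argument is empty
```

View pics/top0c.png

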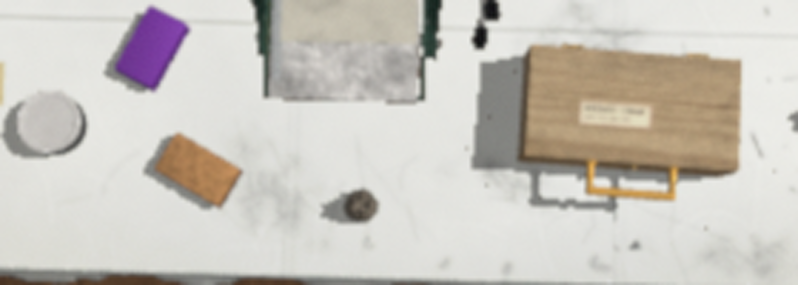

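View pics/scene0c.png

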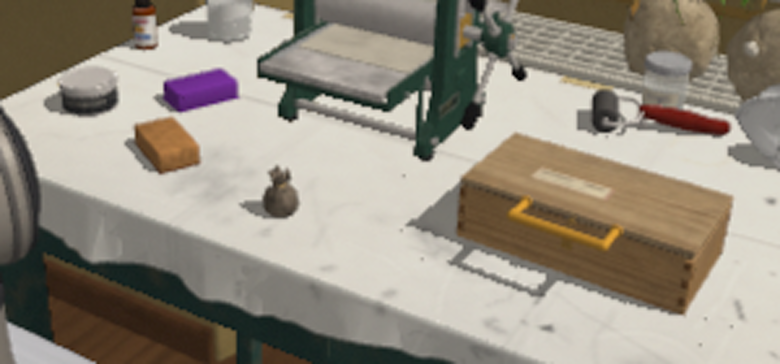

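The top crop shows the pull bar running from crop (588,190) to (674,197) and the block at crop (197,170). The scene crop shows the pull from (515,208) to (612,243). I'll triangulate the bar ends across the two views.

```bash
python3 - <<'E'
from h import *
def tri(a,b):
    c1,d1=ray("top",*a); c2,d2=ray("scene",*b)
    A=np.stack([d1,-d2],1); s=np.linalg.lstsq(A,c2-c1,rcond=None)[0]
    p,q=c1+d1*s[0],c2+d2*s[1]; return (p+q)/2,np.linalg.norm(p-q)
T=lambda x,y:(180+x/2.85-.3,170+y/2.85-.3); S=lambda x,y:(180+x/2.6-.3,150+y/2.6-.3)
for nm,t,s in [("barL",T(590,190),S(515,209)),("barR",T(673,197),S(613,243)),("lidBL",T(529,45),S(517,135)),("lidBR",T(741,61),S(731,199)),("lidFL",T(522,157),S(462,182)),("lidFR",T(738,172),S(688,282)),("block near",T(222,205),S(168,170)),("block left",T(155,170),S(137,124)),("dab top",T(361,205),S(280,170))]:
    print(nm,[a.round(4) for a in tri(t,s)])
for n in("top","scene"):
    print(n,[onz(n,*p,0.063).round(4) for p in ([T(590,190),T(673,197)] if n=="top" else [S(515,209),S(613,243)])])
print("dab",onz("top",*T(361,205),.025),"tin",onz("top",*T(49,122),.038))
E
```

```text
barL [array([ 0.4496, -0.2638,  0.0778]), np.float64(0.0032)]
barR [array([ 0.4455, -0.3567,  0.0746]), np.float64(0.0082)]
lidBL [array([ 0.6098, -0.1984,  0.0668]), np.float64(0.0046)]
lidBR [array([ 0.5967, -0.4306,  0.0675]), np.float64(0.0012)]
lidFL [array([ 0.4851, -0.1921,  0.0672]), np.float64(0.0051)]
lidFR [array([ 0.4743, -0.4289,  0.0438]), np.float64(0.0086)]
block near [array([0.4284, 0.1407, 0.0081]), np.float64(0.0049)]
block left [array([0.4637, 0.2145, 0.0307]), np.float64(0.0038)]
dab top [array([ 0.4279, -0.0156,  0.0553]), np.float64(0.0002)]
top [array([ 0.4501, -0.2649,  0.063 ]), array([ 0.4448, -0.3557,  0.063 ])]
scene [array([ 0.474 , -0.2565,  0.063 ]), array([ 0.4667, -0.3555,  0.063 ])]
dab [ 0.42974937 -0.01492234  0.025     ] tin [0.51244865 0.33530808 0.038     ]
```

```bash
python3 - <<'E'
from h import *
s=monitor.observe(); c,_=ray("wrist",300,200)
from scipy.spatial.transform import Rotation as Ro
R=Ro.from_euler("xyz",s["tool_rot"]).as_matrix(); print("cam in tool",R.T@(c-s["tool_pos"]), "axis", R.T@(ray("wrist",318,198)[1]))
a=cv2.imread("pics/top0.png")[90:210,255:375]; b=cv2.imread("pics/scene0.png")[110:220,280:400]
cv2.imwrite("pics/press.png",np.hstack([cv2.resize(a,(400,400),interpolation=2),cv2.resize(b,(400,400),interpolation=2)]))
print(proj("scene",[[.54,-.17,.1],[.54,-.17,.2],[.6,-.17,.1],[.6,-.17,.2]]),proj("top",[[.54,-.17,.1],[.54,-.17,.2],[.6,-.17,.1],[.6,-.17,.2]]))
E
```

```text
cam in tool [ 0.08284116 -0.00026704 -0.15751649] axis [-3.02555424e-01 -4.31295759e-04  9.53133696e-01]
[[358.61474194 198.22311728]
 [361.01515085 163.4101505 ]
 [367.88413477 189.99372486]
 [370.56962228 156.34886963]] [[357.81977288 205.19077851]
 [361.57628598 199.79625641]
 [358.04767893 185.88159041]
 [361.79645999 178.89131107]]
```

View pics/press.png

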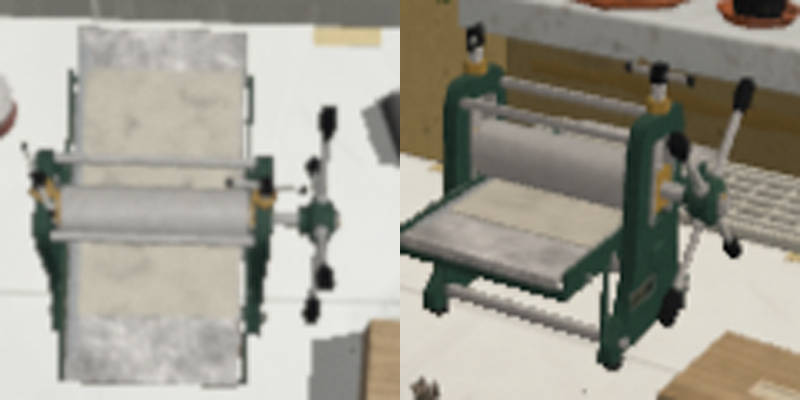

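The press's crank lies at x > 0.6, so the space beside the bay is clear. Next I'll write a helper that turns waypoints into tool-frame steps.

```bash
cat >> h.py <<'E'
def plan(wps,step=.05,tw=.17,start=None):
    s=monitor.observe()
    p=np.array(s["tool_pos"]); psi=s["tool_rot"][2]
    if start is not None: p=np.array(start[:3]); psi=start[3]
    out=[]
    for w in wps:
        q=np.array(w[:3]); dp=(w[3]-psi+np.pi)%(2*np.pi)-np.pi
        if len(w)>4: dp+=w[4]*2*np.pi
        n=max(1,int(np.ceil(max(np.linalg.norm(q-p)/step,abs(dp)/tw)-1e-6)))
        for k in range(n):
            d=(q-p)/n; c,si=np.cos(psi),np.sin(psi)
            out.append([[round(c*d[0]+si*d[1],4),round(si*d[0]-c*d[1],4),round(-d[2],4)],round(-dp/n,3)]); psi+=dp/n
        p=q
    for i in range(0,len(out),10): print(out[i:i+10])
    return out
def st():
    s=monitor.observe(); print(round(s["time"],2),s["tool_pos"].round(4),s["tool_rot"].round(3),"F",s["contact_force"].round(1),"open",round(s["opening"],4),"q",s["qpos"].round(2))
E
python3 - <<'E'
from h import *
plan([(.40,.25,.24,2.2),(.42,-.15,.22,1.518),(.446,-.31,.16,1.518)])
E
```

```text
[[[np.float64(-0.041), np.float64(-0.0232), np.float64(-0.0017)], np.float64(0.087)], [[np.float64(-0.0429), np.float64(-0.0196), np.float64(-0.0017)], np.float64(0.087)], [[np.float64(-0.0444), np.float64(-0.0158), np.float64(-0.0017)], np.float64(0.087)], [[np.float64(-0.0456), np.float64(-0.0118), np.float64(-0.0017)], np.float64(0.087)], [[np.float64(-0.0465), np.float64(-0.0078), np.float64(-0.0017)], np.float64(0.087)], [[np.float64(-0.047), np.float64(-0.0037), np.float64(-0.0017)], np.float64(0.087)], [[np.float64(-0.0471), np.float64(0.0004), np.float64(-0.0017)], np.float64(0.087)], [[np.float64(-0.0469), np.float64(0.0045), np.float64(-0.0017)], np.float64(0.087)], [[np.float64(-0.0372), np.float64(-0.0244), np.float64(0.0022)], np.float64(0.076)], [[np.float64(-0.039), np.float64(-0.0215), np.float64(0.0022)], np.float64(0.076)]]
[[[np.float64(-0.0405), np.float64(-0.0185), np.float64(0.0022)], np.float64(0.076)], [[np.float64(-0.0418), np.float64(-0.0153), np.float64(0.0022)], np.float64(0.076)], [[np.float64(-0.0428), np.float64(-0.0121), np.float64(0.0022)], np.float64(0.076)], [[np.float64(-0.0436), np.float64(-0.0089), np.float64(0.0022)], np.float64(0.076)], [[np.float64(-0.0442), np.float64(-0.0055), np.float64(0.0022)], np.float64(0.076)], [[np.float64(-0.0444), np.float64(-0.0022), np.float64(0.0022)], np.float64(0.076)], [[np.float64(-0.0445), np.float64(0.0012), np.float64(0.0022)], np.float64(0.076)], [[np.float64(-0.0396), np.float64(0.0086), np.float64(0.015)], np.float64(-0.0)], [[np.float64(-0.0396), np.float64(0.0086), np.float64(0.015)], np.float64(-0.0)], [[np.float64(-0.0396), np.float64(0.0086), np.float64(0.015)], np.float64(-0.0)]]
[[[np.float64(-0.0396), np.float64(0.0086), np.float64(0.015)], np.float64(-0.0)]]
```

Request:
carry_out --targets '[[[-0.041,-0.023,-0.002],0.087],[[-0.043,-0.02,-0.002],0.087],[[-0.044,-0.016,-0.002],0.087],[[-0.046,-0.012,-0.002],0.087],[[-0.046,-0.008,-0.002],0.087],[[-0.047,-0.004,-0.002],0.087],[[-0.047,0,-0.002],0.087],[[-0.047,0.004,-0.002],0.087]]' --fingers 0.76 --grip_force 20

```text
time: 1.15
tool_pos: [0.4018, 0.2404, 0.2409]
tool_rot: [-3.138, 0.001, 2.187]
contact_force: [0.8, 0.5, -0.1]
opening: 0.0229
```

```bash
sed -i 's/round(c\*d\[0\]+si\*d\[1\],4),round(si\*d\[0\]-c\*d\[1\],4),round(-d\[2\],4)\],round(-dp\/n,3)/float(round(c*d[0]+si*d[1],4)),float(round(si*d[0]-c*d[1],4)),float(round(-d[2],4))],float(round(-dp\/n,3))/' h.py; python3 - <<'E'
from h import *
st()
plan([(.42,-.15,.22,1.518),(.446,-.31,.16,1.518)])
E
```

```text
1.15 [0.4018 0.2404 0.2409] [-3.138e+00  1.000e-03  2.187e+00] F [ 0.8  0.5 -0.1] open 0.0229 q [ 0.38  0.23  1.64 -0.    1.27 -0.24]
[[[-0.0411, -0.0263, 0.0026], 0.084], [[-0.0432, -0.0228, 0.0026], 0.084], [[-0.045, -0.0191, 0.0026], 0.084], [[-0.0464, -0.0153, 0.0026], 0.084], [[-0.0475, -0.0114, 0.0026], 0.084], [[-0.0483, -0.0074, 0.0026], 0.084], [[-0.0487, -0.0033, 0.0026], 0.084], [[-0.0488, 0.0008, 0.0026], 0.084], [[-0.0396, 0.0086, 0.015], -0.0], [[-0.0396, 0.0086, 0.015], -0.0]]
[[[-0.0396, 0.0086, 0.015], -0.0], [[-0.0396, 0.0086, 0.015], -0.0]]
```

Request:
carry_out --targets '[[[-0.041,-0.026,0.003],0.084],[[-0.043,-0.023,0.003],0.084],[[-0.045,-0.019,0.003],0.084],[[-0.046,-0.015,0.003],0.084],[[-0.048,-0.011,0.003],0.084],[[-0.048,-0.007,0.003],0.084],[[-0.049,-0.003,0.003],0.084],[[-0.049,0.001,0.003],0.084],[[-0.04,0.008,0.01],0],[[-0.04,0.008,0.01],0]]'

```text
time: 2.4
tool_pos: [0.427, -0.2467, 0.1963]
tool_rot: [-3.141, 0.003, 1.489]
contact_force: [0.9, 0.5, -0.0]
opening: 0.022
```

Request:
carry_out --targets '[[[-0.03,0.002,0.0],0],[[0,0,0],0]]'

```text
time: 2.65
tool_pos: [0.4258, -0.28, 0.1946]
tool_rot: [-3.139, 0.002, 1.486]
contact_force: [-0.2, 0.8, -0.2]
opening: 0.0223
```

```bash
python3 - <<'E'
from h import *
st()
i=eyes.camera_info("wrist"); im=eyes.read_camera("wrist"); cv2.imwrite("pics/w1.png",im[:,:,::-1]); import pickle; pickle.dump(i,open("w1.pkl","wb"))
t=eyes.read_camera("scene"); cv2.imwrite("pics/s1.png",t[:,:,::-1])
E
```

```text
2.65 [ 0.4258 -0.28    0.1946] [-3.139e+00  2.000e-03  1.486e+00] F [-0.2  0.8 -0.2] open 0.0223 q [-0.73  0.34  1.62 -0.    1.18 -0.64]
```

View pics/w1.png

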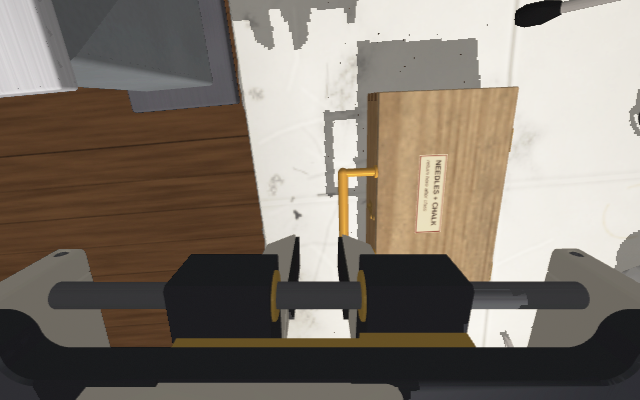

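View pics/s1.png

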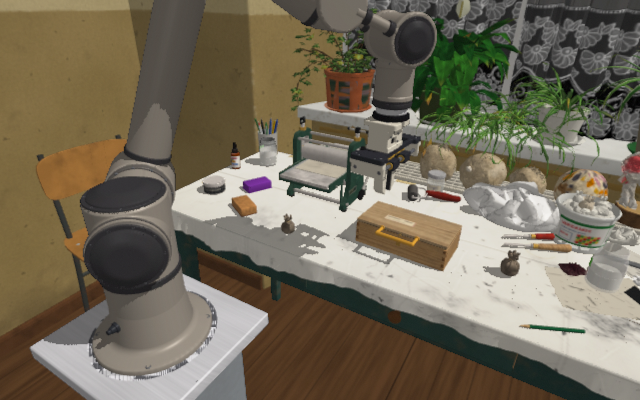

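The wrist view shows the pull's left end corner at (343,172) and its bar running to (344,235). The lid's left corners are at (370,95) and (518,87).

```bash
python3 - <<'E'
from h import *
import pickle; i=pickle.load(open("w1.pkl","rb"))
im=cv2.imread("pics/w1.png"); h=cv2.cvtColor(im,cv2.COLOR_BGR2HSV); m=cv2.inRange(h,(10,150,90),(30,255,255))
for r in (168,172,176,185,200,215,230): 
    x=np.where(m[r,330:365])[0]+330; print(r,x.min(),x.max())
print(h[210,344],h[210,400])
def tri(n1,a,i1,n2,b,i2):
    c1,d1=ray(n1,*a,i1); c2,d2=ray(n2,*b,i2)
    s=np.linalg.lstsq(np.stack([d1,-d2],1),c2-c1,rcond=None)[0]
    p,q=c1+d1*s[0],c2+d2*s[1]; return ((p+q)/2).round(4),np.linalg.norm(p-q).round(4)
T=lambda x,y:(180+x/2.85-.3,170+y/2.85-.3); S=lambda x,y:(180+x/2.6-.3,150+y/2.6-.3)
print("barL wt",tri("wrist",(343.5,173),i,"top",T(590,190),None)," ws",tri("wrist",(343.5,173),i,"scene",S(515,209),None))
for z in (.063,.07,.076): print(z,onz("wrist",343.5,173,z,i).round(4),onz("wrist",344,225,z,i).round(4),onz("top",*T(590,190),z).round(4))
print("BL .067",onz("wrist",518,87,.067,i).round(4),"FL .075",onz("wrist",378,93,.075,i).round(4))
E
```

```text
168 342 364
172 338 364
176 338 349
185 339 346
200 339 346
215 339 347
230 339 347
[ 19 175 230] [ 17  92 200]
barL wt (array([ 0.4504, -0.2643,  0.0678]), np.float64(0.0014))  ws (array([ 0.4511, -0.2636,  0.0769]), np.float64(0.0026))
0.063 [ 0.4513 -0.2657  0.063 ] [ 0.4486 -0.3207  0.063 ] [ 0.4501 -0.2649  0.063 ]
0.07 [ 0.4509 -0.264   0.07  ] [ 0.4482 -0.3177  0.07  ] [ 0.4495 -0.2637  0.07  ]
0.076 [ 0.4505 -0.2626  0.076 ] [ 0.4479 -0.3151  0.076 ] [ 0.449  -0.2627  0.076 ]
BL .067 [ 0.6097 -0.2     0.067 ] FL .075 [ 0.4846 -0.1946  0.075 ]
```

```bash
python3 - <<'E'
from h import *
plan([(.4465,-.309,.14,1.52),(.4465,-.309,.110,1.52)],.04)
E
```

```text
[[[-0.0146, 0.0116, 0.0274], -0.016], [[-0.0148, 0.0114, 0.0274], -0.016], [[0.0, 0.0, 0.03], -0.0]]
```

Request:
carry_out --targets '[[[-0.015,0.011,0.027],-0.017],[[-0.015,0.011,0.027],-0.017],[[0,0,0.03],0],[[0,0,0],0]]'

```text
time: 3.25
tool_pos: [0.447, -0.3054, 0.1103]
tool_rot: [-3.14, 0.001, 1.528]
contact_force: [0.3, -0.1, 0.2]
opening: 0.0219
```

```bash
python3 - <<'E'
from h import *
st()
plan([(.4465,-.309,.064,1.52)],.016)
im=eyes.read_camera("wrist"); cv2.imwrite("pics/w2.png",im[:,:,::-1])
E
```

```text
3.25 [ 0.447  -0.3054  0.1103] [-3.140e+00  1.000e-03  1.528e+00] F [ 0.3 -0.1  0.2] open 0.0219 q [-0.74  0.49  1.64 -0.    1.01 -0.7 ]
[[[-0.0012, -0.0001, 0.0154], 0.003], [[-0.0012, -0.0001, 0.0154], 0.003], [[-0.0012, -0.0001, 0.0154], 0.003]]
```

View pics/w2.png

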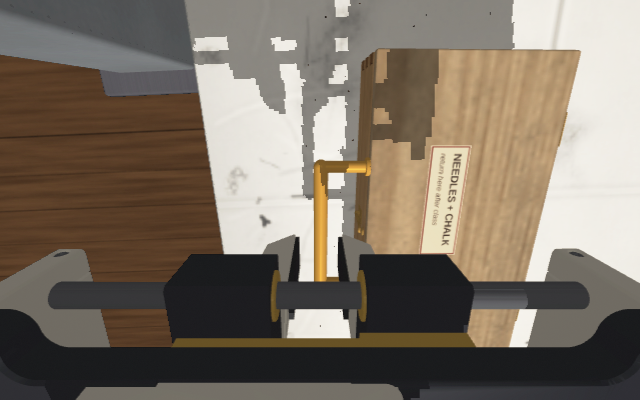

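The bar (column 320) sits centred between the fingertips (297 and 345), so I'll descend.

Request:
carry_out --targets '[[[-0.001,0,0.016],0],[[-0.001,0,0.016],0],[[-0.001,0,0.015],0]]'

```text
time: 3.68
tool_pos: [0.4498, -0.31, 0.0661]
tool_rot: [3.135, 0.007, 1.529]
contact_force: [-0.7, -0.5, 0.4]
opening: 0.0222
```

Request:
carry_out --targets '[[[0,0,0],0],[[0,0,0],0],[[0,0,0],0]]' --fingers 1 --grip_force 20

```text
time: 4.05
tool_pos: [0.4481, -0.3096, 0.0644]
tool_rot: [3.139, 0.005, 1.529]
contact_force: [1.3, -0.0, -2.5]
opening: 0.0092
```

```bash
python3 - <<'E'
from h import *
st()
im=eyes.read_camera("scene"); cv2.imwrite("pics/s2.png",cv2.resize(im[140:290,280:480],None,fx=3.5,fy=3.5)[:,:,::-1])
E
```

```text
4.05 [ 0.4481 -0.3096  0.0644] [3.139 0.005 1.529] F [ 1.3 -0.  -2.5] open 0.0092 q [-0.74  0.56  1.68 -0.    0.9  -0.7 ]
```

View pics/s2.png

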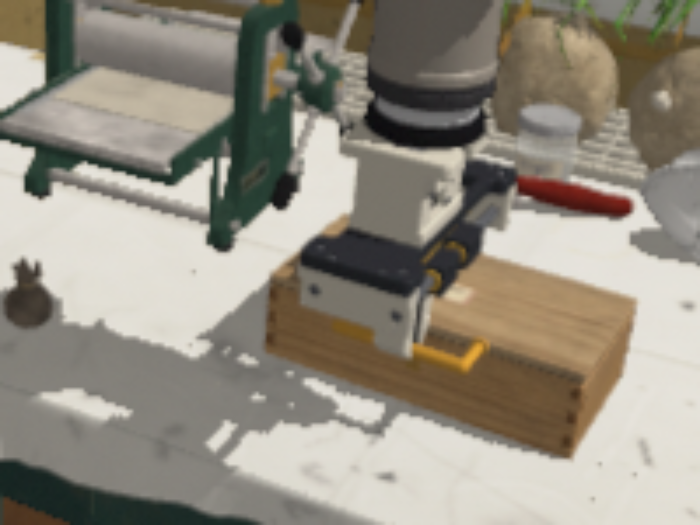

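```bash
cat > arc.py <<'E'
from h import *
H=np.array([.4481+.1594,.0644-.0155]) # hinge in TCP terms (box-x measured along world x, z)
def arc(ph_list):
    s=monitor.observe(); st()
    p=np.array([s["tool_pos"][0],s["tool_pos"][2]]); d=p-H; print("phi",np.arctan2(d[1],-d[0]).round(3),"R",np.hypot(*d).round(4))
    for ph in ph_list:
        q=H+.1602*np.array([-np.cos(ph),np.sin(ph)]); e=q-p; print([[0.0,float(e[0].round(4)),float(-e[1].round(4))],0]); p=q
E
python3 -c "
from arc import *
arc(np.linspace(.097,.6,6)[1:])"
```

```text
4.1 [ 0.4481 -0.3096  0.0645] [3.139 0.005 1.529] F [-0.  -1.3 -3. ] open 0.0091 q [-0.74  0.56  1.68 -0.    0.9  -0.7 ]
phi 0.097 R 0.1602
[[0.0, 0.0023, -0.0159], 0]
[[0.0, 0.004, -0.0156], 0]
[[0.0, 0.0055, -0.0151], 0]
[[0.0, 0.007, -0.0145], 0]
[[0.0, 0.0084, -0.0137], 0]
```

Request:
carry_out --targets '[[[0,0.002,-0.016],0],[[0,0.004,-0.016],0],[[0,0.006,-0.015],0],[[0,0.007,-0.015],0],[[0,0.008,-0.014],0]]'

```text
time: 4.72
tool_pos: [0.4708, -0.3107, 0.1408]
tool_rot: [-3.133, 0.004, 1.529]
contact_force: [-1.0, -1.9, -3.9]
opening: 0.0091
```

```bash
python3 -c "
from arc import *
arc(np.linspace(.57,1.1,6)[1:])
im=eyes.read_camera('scene'); cv2.imwrite('pics/s3.png',cv2.resize(im[100:290,280:500],None,fx=3,fy=3)[:,:,::-1])"
```

```text
4.72 [ 0.4708 -0.3107  0.1408] [-3.133  0.004  1.529] F [-1.  -1.9 -3.9] open 0.0091 q [-0.71  0.5   1.53 -0.01  1.12 -0.67]
phi 0.592 R 0.1648
[[0.0, 0.0117, -0.0083], 0]
[[0.0, 0.0113, -0.0127], 0]
[[0.0, 0.0126, -0.0114], 0]
[[0.0, 0.0137, -0.01], 0]
[[0.0, 0.0147, -0.0085], 0]
```

View pics/s3.png

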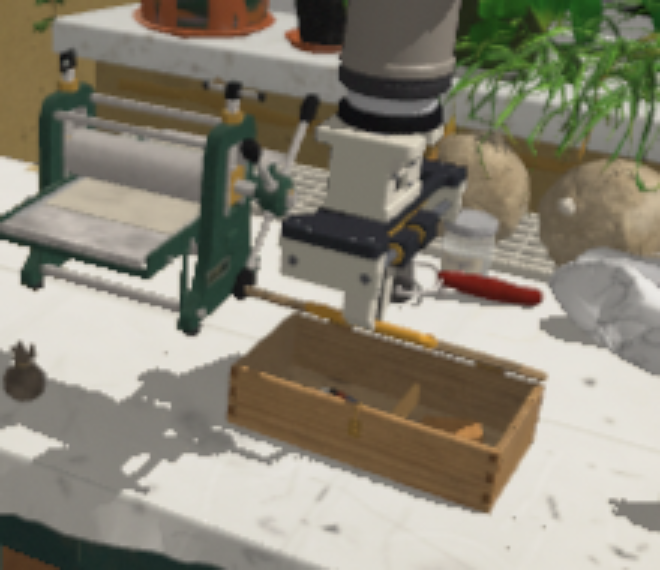

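The lid is rising with the grip holding. It goes on with the arc.

Request:
carry_out --targets '[[[0,0.01,-0.012],0],[[0,0.012,-0.012],0],[[0,0.013,-0.011],0],[[0,0.014,-0.01],0],[[0,0.015,-0.008],0]]'

```text
time: 5.4
tool_pos: [0.5274, -0.3135, 0.1984]
tool_rot: [-3.115, 0.004, 1.528]
contact_force: [-9.2, 1.2, 8.6]
opening: 0.0076
```

```bash
python3 -c "
from arc import *
arc(np.linspace(1.1,1.63,6)[1:])"
```

```text
5.4 [ 0.5274 -0.3135  0.1984] [-3.115  0.004  1.528] F [-9.2  1.2  8.6] open 0.0076 q [-0.65  0.54  1.29 -0.02  1.34 -0.6 ]
phi 1.079 R 0.1696
[[0.0, 0.023, -0.0001], 0]
[[0.0, 0.0162, -0.0052], 0]
[[0.0, 0.0166, -0.0035], 0]
[[0.0, 0.0169, -0.0017], 0]
[[0.0, 0.017, 0.0001], 0]
```

```bash
python3 -c "
from arc import *
im=eyes.read_camera('scene'); cv2.imwrite('pics/s4.png',cv2.resize(im[100:290,280:500],None,fx=3,fy=3)[:,:,::-1])
im=eyes.read_camera('wrist'); cv2.imwrite('pics/w4.png',im[:,:,::-1]);st()"
```

```text
5.5 [ 0.5292 -0.3136  0.1995] [-3.119  0.006  1.529] F [-6.7  2.2 13.6] open 0.0071 q [-0.65  0.54  1.28 -0.02  1.33 -0.6 ]
```

View pics/s4.png

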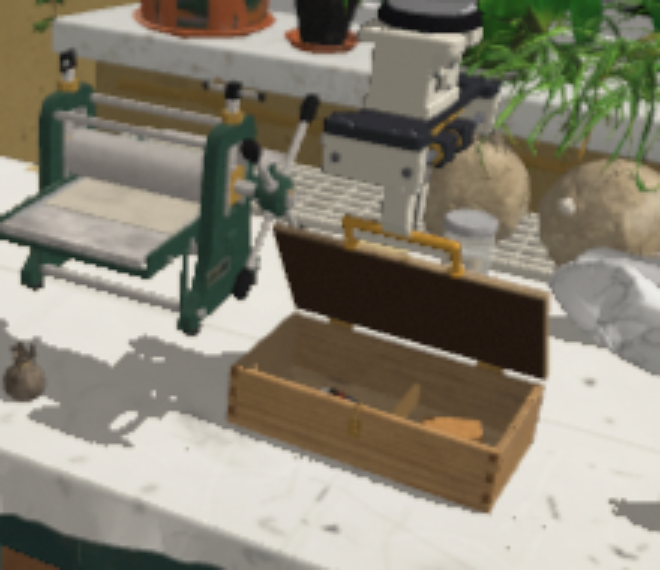

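View pics/w4.png

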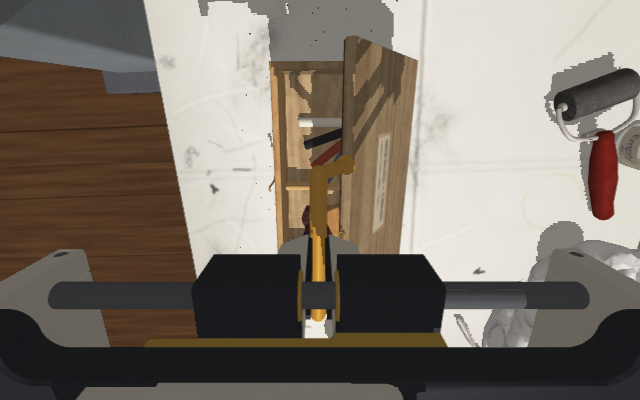

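The fingers slid up to the bar's top edge, though the bar (318,250 in the wrist view) is still between them and the lid stands at about 1.1 rad. I'll open a little, drop 11 mm and re-grip. The left bay seems to hold some things too, at wrist (320,122–155), and I'll check that once the lid is open.

Request:
carry_out --targets '[[[0,0,0],0],[[0,0.001,0.006],0],[[0,0,0.006],0]]' --fingers 0.78

```text
time: 5.88
tool_pos: [0.5311, -0.3138, 0.1881]
tool_rot: [-3.123, 0.007, 1.529]
contact_force: [0.2, 0.0, -0.0]
opening: 0.0199
```

Request:
carry_out --targets '[[[0,0,0],0],[[0,0,0],0]]' --fingers 1 --grip_force 12

```text
time: 6.12
tool_pos: [0.5303, -0.3136, 0.187]
tool_rot: [-3.121, 0.006, 1.529]
contact_force: [-3.3, 0.5, 5.6]
opening: 0.0095
```

```bash
python3 -c "
from arc import *
st()
im=eyes.read_camera('scene'); cv2.imwrite('pics/s5.png',cv2.resize(im[100:290,280:500],None,fx=3,fy=3)[:,:,::-1])"
```

```text
6.12 [ 0.5303 -0.3136  0.187 ] [-3.121  0.006  1.529] F [-3.3  0.5  5.6] open 0.0095 q [-0.65  0.55  1.3  -0.02  1.3  -0.6 ]
```

View pics/s5.png

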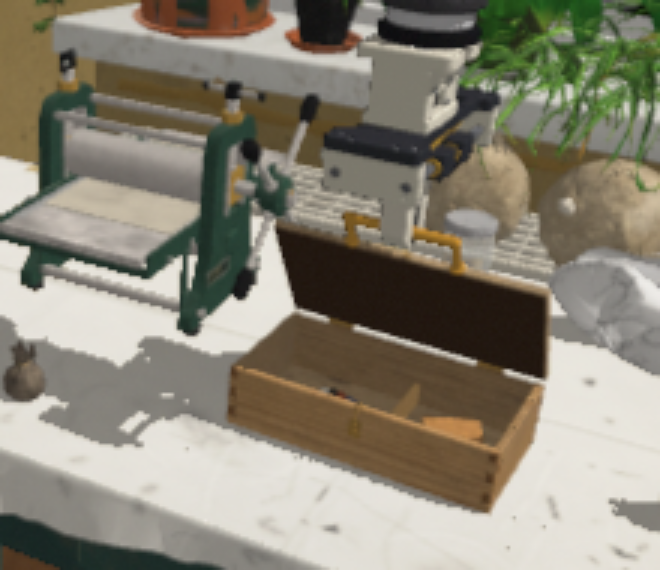

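Request:
carry_out --targets '[[[0,0.016,-0.006],0],[[0,0.017,-0.005],0],[[0,0.017,-0.003],0],[[0,0.017,-0.002],0],[[0,0.016,0],0]]'

```text
time: 6.8
tool_pos: [0.6124, -0.3176, 0.2055]
tool_rot: [-3.117, 0.007, 1.527]
contact_force: [-2.0, -0.8, 1.8]
opening: 0.0091
```

```bash
python3 -c "
from arc import *
st()
im=eyes.read_camera('scene'); cv2.imwrite('pics/s6.png',cv2.resize(im[100:290,280:500],None,fx=3,fy=3)[:,:,::-1])"
```

```text
6.8 [ 0.6124 -0.3176  0.2055] [-3.117  0.007  1.527] F [-2.  -0.8  1.8] open 0.0091 q [-0.58  0.69  1.01 -0.02  1.47 -0.53]
```

View pics/s6.png

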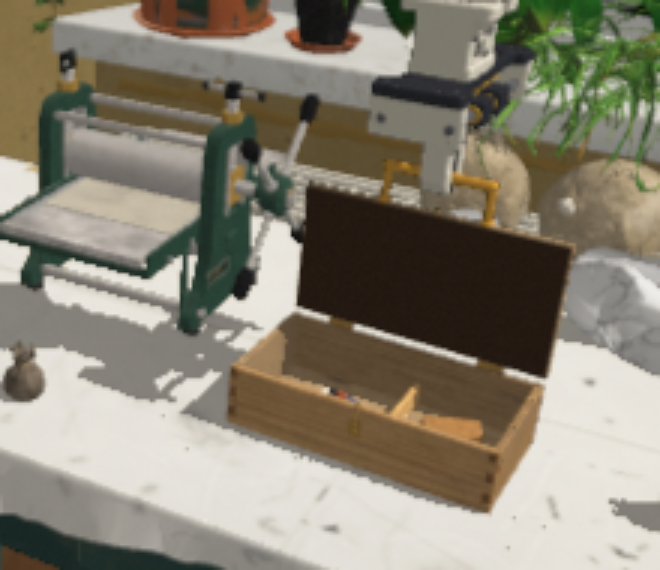

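The lid is upright, so I release it, rise clear and look into the box.

Request:
carry_out --targets '[[[0,0,0],0],[[0,0,0],0],[[0,0,-0.03],0],[[0,0,-0.04],0],[[0,-0.04,-0.01],0],[[0,-0.05,0],0],[[0,-0.05,0],0],[[0,0,0],0]]' --fingers 0.6

```text
time: 7.85
tool_pos: [0.4695, -0.31, 0.2883]
tool_rot: [-3.117, 0.006, 1.527]
contact_force: [1.2, 0.3, -0.5]
opening: 0.0366
```

```bash
python3 -c "
from arc import *
st(); import pickle
pickle.dump(eyes.camera_info('wrist'),open('w7.pkl','wb'))
a=eyes.read_camera('wrist'); cv2.imwrite('pics/w7.png',a[:,:,::-1])
a=eyes.read_camera('top'); cv2.imwrite('pics/t7.png',cv2.resize(a[170:270,340:460],None,fx=5,fy=5)[:,:,::-1])
im=eyes.read_camera('scene'); cv2.imwrite('pics/s7.png',cv2.resize(im[130:290,320:500],None,fx=4,fy=3.75)[:,:,::-1])"
```

```text
7.85 [ 0.4695 -0.31    0.2883] [-3.117  0.006  1.527] F [ 1.2  0.3 -0.5] open 0.0366 q [-0.71  0.39  1.29 -0.02  1.48 -0.66]
```

View pics/w7.png

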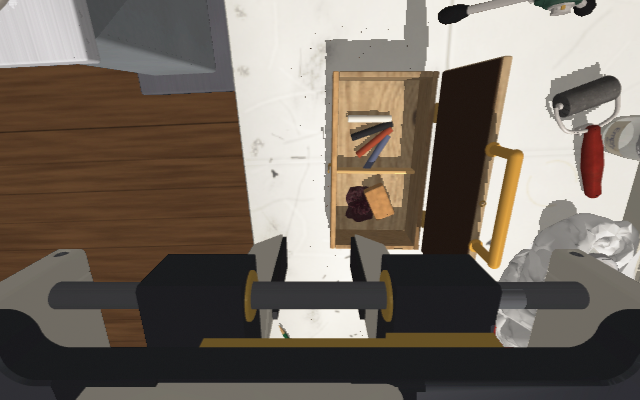

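View pics/t7.png

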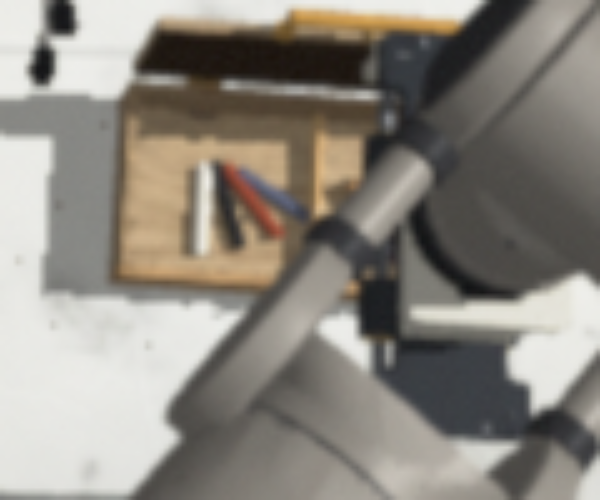

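View pics/s7.png

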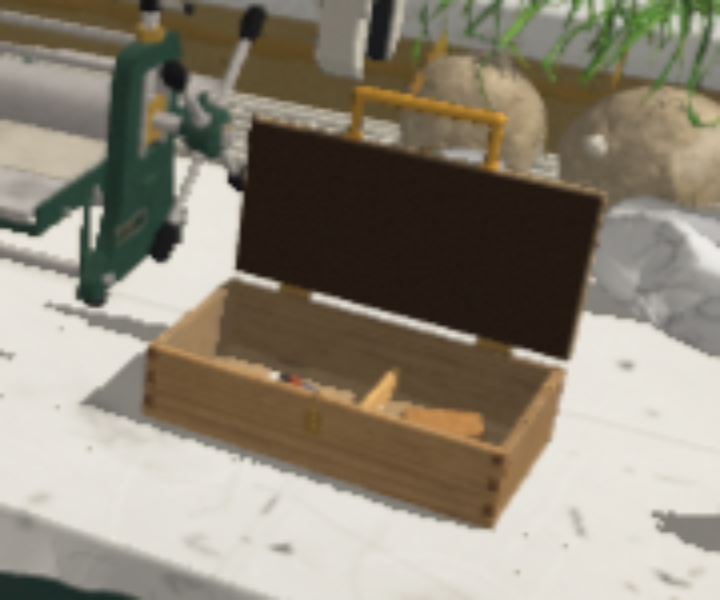

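The wrist view shows the lid upright. The dark ink packet at (360,203) and a cork-coloured wedge (378,200) lie in the smaller bay. Four chalk sticks (white 370,118; black; red; blue) lie in the bay that the text calls empty. I'll find where those sticks lie and how high they stand.

```bash
python3 - <<'E'
from h import *
import pickle; i=pickle.load(open("w7.pkl","rb"))
im=cv2.imread("pics/w7.png"); cv2.imwrite("pics/w7c.png",cv2.resize(im[60:260,320:450],None,fx=3.0,fy=3.0,interpolation=2))
C=np.array([.5415,-.3135]); ya=-.05; X=np.array([np.cos(ya),np.sin(ya)]); Y=np.array([-np.sin(ya),np.cos(ya)])
def box(p): d=p[:2]-C; return (d@X).round(4),(d@Y).round(4)
for nm,p,z in [("white L",(349,118),.009),("white R",(391,118),.009),("FLin rim",(334,73),.058),("FR rim",(334,247),.058),("part mid",(372,170),.027),("BL rim",(438,73),.058)]:
    P=onz("wrist",*p,z,i); print(nm,P.round(4),"box",box(P))
t=lambda x,y:(340+x/5-.4,170+y/5-.4)
for nm,p,z in [("white back",t(205,165),.009),("white front",t(196,252),.009),("FL out",t(115,285),.058),("BL out",t(124,86),.058),("part",t(320,120),.027),("part f",t(320,200),.027)]:
    P=onz("top",*p,z); print(nm,P.round(4),"box",box(P))
E
```

```text
white L [ 0.5081 -0.2515  0.009 ] box (np.float64(-0.0365), np.float64(0.0603))
white R [ 0.5664 -0.2539  0.009 ] box (np.float64(0.0219), np.float64(0.0607))
FLin rim [ 0.4874 -0.1962  0.058 ] box (np.float64(-0.0598), np.float64(0.1144))
FR rim [ 0.4811 -0.4255  0.058 ] box (np.float64(-0.0547), np.float64(-0.1149))
part mid [ 0.5382 -0.3227  0.027 ] box (np.float64(-0.0028), np.float64(-0.0094))
BL rim [ 0.6098 -0.2018  0.058 ] box (np.float64(0.0627), np.float64(0.115))
white back [ 0.5648 -0.2541  0.009 ] box (np.float64(0.0203), np.float64(0.0605))
white front [ 0.5072 -0.2485  0.009 ] box (np.float64(-0.0375), np.float64(0.0633))
FL out [ 0.4792 -0.1901  0.058 ] box (np.float64(-0.0684), np.float64(0.1201))
BL out [ 0.6062 -0.1946  0.058 ] box (np.float64(0.0586), np.float64(0.122))
part [ 0.5935 -0.3259  0.027 ] box (np.float64(0.0525), np.float64(-0.0098))
part f [ 0.541  -0.3257  0.027 ] box (np.float64(0.0001), np.float64(-0.0122))
```

View pics/w7c.png

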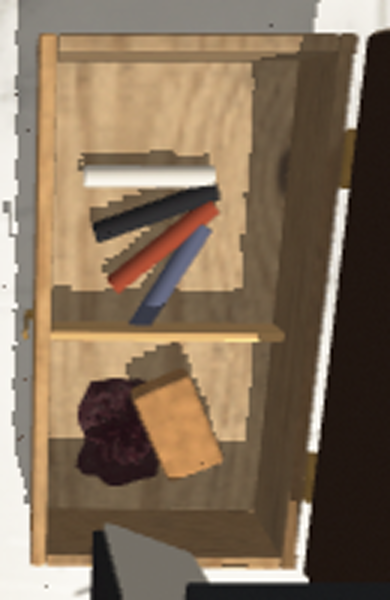

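The measured box corners agree with the given sizes to 3 mm. Those chalk sticks aren't in the list of things, so I'll watch the contact height when placing. Next is the block, using a hover offset so that the wrist camera sees it.

```bash
python3 - <<'E'
from h import *
plan([(.42,-.15,.27,1.35),(.4307,.1087,.21,1.059)],.055)
E
```

```text
[[[0.0396, -0.0149, 0.0045], 0.045], [[0.0389, -0.0167, 0.0045], 0.045], [[0.0381, -0.0184, 0.0045], 0.045], [[0.0372, -0.0201, 0.0045], 0.045], [[0.051, -0.0092, 0.012], 0.058], [[0.0503, -0.0122, 0.012], 0.058], [[0.0495, -0.0151, 0.012], 0.058], [[0.0486, -0.018, 0.012], 0.058], [[0.0474, -0.0207, 0.012], 0.058]]
```

Request:
carry_out --targets '[[[0.04,-0.015,0.004],0.045],[[0.039,-0.017,0.004],0.045],[[0.038,-0.018,0.004],0.045],[[0.037,-0.02,0.004],0.045],[[0.051,-0.009,0.012],0.058],[[0.05,-0.012,0.012],0.058],[[0.05,-0.015,0.012],0.058],[[0.049,-0.018,0.012],0.058],[[0.047,-0.021,0.012],0.058],[[0,0,0],0]]' --fingers 0

```text
time: 9.25
tool_pos: [0.4421, 0.1233, 0.2059]
tool_rot: [-3.129, 0.013, 1.05]
contact_force: [0.1, -0.8, -0.0]
opening: 0.0918
```

```bash
python3 - <<'E'
from h import *
st(); i=eyes.camera_info("wrist"); im=eyes.read_camera("wrist")[:,:,::-1].copy(); cv2.imwrite("pics/w8.png",im)
h=cv2.cvtColor(im,cv2.COLOR_BGR2HSV); m=cv2.inRange(h,(5,110,60),(18,255,255)); m[250:]=0
P0=proj("wrist",[[.465,.17,.026]],i); print(P0)
for c in cv2.findContours(m,0,2)[0]:
    if cv2.contourArea(c)<300: continue
    r=cv2.minAreaRect(c); P=np.array([onz("wrist",u,v,.026,i) for u,v in cv2.boxPoints(r)])
    print(r, P.mean(0).round(4), np.linalg.norm(np.diff(P,axis=0),axis=1)[:2].round(4),[np.degrees(np.arctan2(*(P[k+1]-P[k])[[1,0]])).round(1) for k in (0,1)])
E
```

```text
9.25 [0.4421 0.1233 0.2059] [-3.129  0.013  1.05 ] F [ 0.1 -0.8 -0. ] open 0.0918 q [ 0.11  0.25  1.71 -0.    1.19  0.63]
[[317.24878371 129.59766398]]
((317.5, 127.0), (45.0, 78.0), 0.0) [0.4658 0.1708 0.026 ] [0.0832 0.0471] [np.float64(58.8), np.float64(-29.9)]
((112.99998474121094, 124.49998474121094), (225.99996948242188, 248.99996948242188), 0.0) [0.261 0.273 0.026] [0.2868 0.2212] [np.float64(41.5), np.float64(-30.0)]
```

View pics/w8.png

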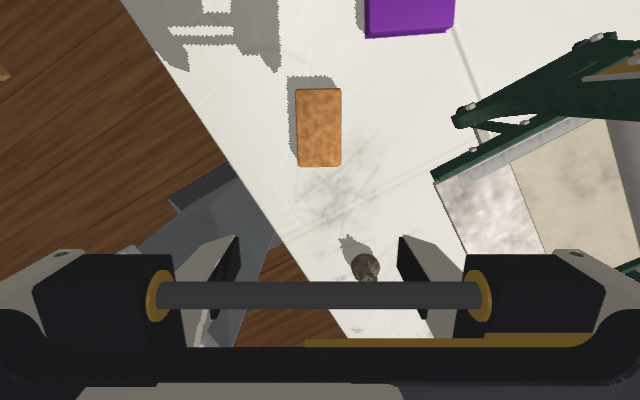

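The wrist view shows the block at (318,127), square to the tool, and both views put its centre at about (0.4655, 0.170). I'll descend on it.

```bash
python3 - <<'E'
from h import *
plan([(.4655,.1703,.10,1.05),(.4655,.1703,.04,1.05)],.04)
E
```

```text
[[[0.0178, -0.0014, 0.0354], -0.0], [[0.0178, -0.0014, 0.0354], -0.0], [[0.0178, -0.0014, 0.0354], -0.0], [[0.0, 0.0, 0.03], -0.0], [[0.0, 0.0, 0.03], -0.0]]
```

Request:
carry_out --targets '[[[0.018,-0.001,0.035],0],[[0.018,-0.001,0.035],0],[[0.018,-0.001,0.035],0],[[0,0,0.03],0],[[0,0,0.025],0],[[0,0,0],0]]'

```text
time: 10.05
tool_pos: [0.4733, 0.1661, 0.0427]
tool_rot: [-3.138, 0.009, 1.047]
contact_force: [-0.1, 0.2, 0.5]
opening: 0.092
```

```bash
python3 - <<'E'
from h import *
st()
plan([(.4655,.1703,.008,1.05)],.02)
E
```

```text
10.05 [0.4733 0.1661 0.0427] [-3.138  0.009  1.047] F [-0.1  0.2  0.5] open 0.092 q [ 0.19  0.54  1.8  -0.01  0.81  0.72]
[[[-0.0002, -0.0044, 0.0173], -0.001], [[-0.0001, -0.0044, 0.0173], -0.001]]
```

Request:
carry_out --targets '[[[0,-0.005,0.015],0],[[0,-0.004,0.014],0],[[0,0,0.005],0],[[0,0,0],0]]'

```text
time: 10.55
tool_pos: [0.4696, 0.1693, 0.0109]
tool_rot: [3.14, 0.005, 1.045]
contact_force: [0.8, 0.4, -0.3]
opening: 0.0916
```

Request:
carry_out --targets '[[[0,0,0],0],[[0,0,0],0],[[0,0,0],0],[[0,0,0],0]]' --fingers 1 --grip_force 15

```text
time: 11.05
tool_pos: [0.4707, 0.1694, 0.0123]
tool_rot: [3.138, 0.003, 1.045]
contact_force: [0.1, 1.3, 0.7]
opening: 0.0563
```

```bash
python3 - <<'E'
from h import *
st()
E
```

```text
11.05 [0.4707 0.1694 0.0123] [3.138e+00 3.000e-03 1.045e+00] F [0.1 1.3 0.7] open 0.0563 q [ 0.2   0.58  1.84 -0.01  0.72  0.73]
```

Request:
carry_out --targets '[[[0,-0.003,0.003],0],[[0,0,0.002],0],[[0,0,0],0]]'

```text
time: 11.42
tool_pos: [0.4696, 0.1707, 0.01]
tool_rot: [3.134, 0.001, 1.046]
contact_force: [0.7, -0.2, -1.1]
opening: 0.0499
```

```bash
python3 - <<'E'
from h import *
st()
E
```

```text
11.43 [0.4696 0.1707 0.01  ] [3.134e+00 1.000e-03 1.046e+00] F [ 0.7 -0.2 -1.1] open 0.0499 q [ 0.2   0.58  1.84 -0.01  0.71  0.73]
```

The opening of 49.9 mm matches the block's 50 mm, so it is gripped. I'll lift it and carry it past in front of the press.

```bash
python3 - <<'E'
from h import *
plan([(.455,.15,.10,1.046),(.42,.05,.2,1.5),(.42,-.262,.2,2.6),(.46,-.263,.18,3.09)],.05,.165)
E
```

```text
[[[-0.0126, -0.0011, -0.045], 0.0], [[-0.0126, -0.0011, -0.045], 0.0], [[-0.0347, 0.0066, -0.0333], -0.151], [[-0.0353, 0.0013, -0.0333], -0.151], [[-0.0351, -0.004, -0.0333], -0.151], [[-0.0445, 0.0032, -0.0], -0.157], [[-0.0444, -0.0038, -0.0], -0.157], [[-0.0433, -0.0107, -0.0], -0.157], [[-0.041, -0.0174, -0.0], -0.157], [[-0.0378, -0.0236, -0.0], -0.157]]
[[[-0.0337, -0.0292, -0.0], -0.157], [[-0.0287, -0.0341, -0.0], -0.157], [[-0.0116, 0.0066, 0.0067], -0.163], [[-0.0125, 0.0046, 0.0067], -0.163], [[-0.0131, 0.0025, 0.0067], -0.163]]
```

Request:
carry_out --targets '[[[-0.005,0,-0.03],0],[[-0.02,-0.001,-0.05],0],[[-0.035,0.007,-0.04],-0.15],[[-0.035,0.001,-0.04],-0.15],[[-0.035,-0.004,-0.03],-0.15]]'

```text
time: 12.05
tool_pos: [0.4176, 0.049, 0.2025]
tool_rot: [3.141, 0.006, 1.514]
contact_force: [2.2, -0.3, -1.0]
opening: 0.0498
```

```bash
python3 - <<'E'
from h import *
st()
plan([(.42,-.262,.2,2.6),(.46,-.263,.18,3.09)],.05,.165)
E
```

```text
12.05 [0.4176 0.049  0.2025] [3.141 0.006 1.514] F [ 2.2 -0.3 -1. ] open 0.0498 q [-0.06  0.18  1.83 -0.01  1.14 -0.  ]
[[[-0.0443, 0.0029, 0.0004], -0.155], [[-0.0442, -0.004, 0.0004], -0.155], [[-0.0431, -0.0108, 0.0004], -0.155], [[-0.0409, -0.0173, 0.0004], -0.155], [[-0.0377, -0.0235, 0.0004], -0.155], [[-0.0337, -0.029, 0.0004], -0.155], [[-0.0288, -0.0339, 0.0004], -0.155], [[-0.0116, 0.0066, 0.0067], -0.163], [[-0.0125, 0.0046, 0.0067], -0.163], [[-0.0131, 0.0025, 0.0067], -0.163]]
```

Request:
carry_out --targets '[[[-0.044,0.003,0],-0.155],[[-0.044,-0.004,0],-0.155],[[-0.043,-0.011,0],-0.155],[[-0.041,-0.017,0],-0.155],[[-0.038,-0.023,0],-0.155],[[-0.034,-0.029,0],-0.155],[[-0.029,-0.034,0],-0.155],[[-0.012,0.006,0.006],-0.163],[[-0.012,0.004,0.006],-0.163],[[-0.013,0.002,0.006],-0.163]]'

```text
time: 13.3
tool_pos: [0.4638, -0.2747, 0.1863]
tool_rot: [-3.136, 0.004, 3.137]
contact_force: [-0.5, 0.4, -0.8]
opening: 0.0498
```

```bash
python3 - <<'E'
from h import *
st()
plan([(.539,-.2635,.15,3.09)],.03,.165)
im=eyes.read_camera("scene"); cv2.imwrite("pics/s9.png",im[:,:,::-1])
im=eyes.read_camera("wrist"); cv2.imwrite("pics/w9.png",im[:,:,::-1])
E
```

```text
13.3 [ 0.4638 -0.2747  0.1863] [-3.136  0.004  3.137] F [-0.5  0.4 -0.8] open 0.0498 q [-0.68  0.4   1.55 -0.    1.18 -2.24]
[[[-0.025, 0.0039, 0.0121], 0.016], [[-0.025, 0.0043, 0.0121], 0.016], [[-0.0249, 0.0046, 0.0121], 0.016]]
```

View pics/s9.png

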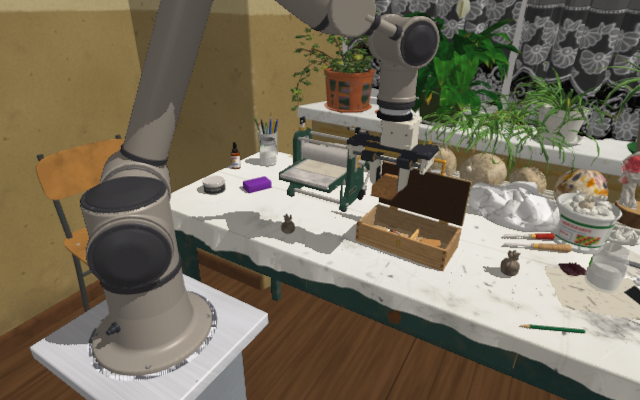

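View pics/w9.png

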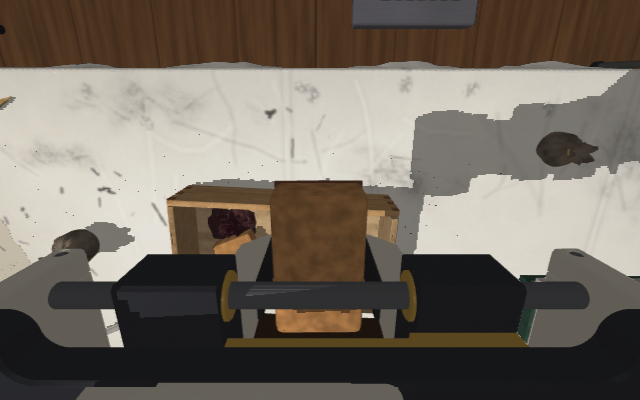

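The block is held level (wrist 318,235) and the dabber still stands at scene (288,225). I'll move over the bay.

Request:
carry_out --targets '[[[-0.025,0.004,0.012],0.016],[[-0.025,0.004,0.012],0.016],[[-0.025,0.004,0.012],0.016],[[0,0,0],0]]'

```text
time: 13.9
tool_pos: [0.5393, -0.2638, 0.1488]
tool_rot: [-3.138, 0.001, 3.069]
contact_force: [-0.1, -0.2, -0.4]
opening: 0.05
```

```bash
python3 - <<'E'
from h import *
st()
plan([(.539,-.2635,.085,3.09)],.03,.165)
im=eyes.read_camera("scene"); cv2.imwrite("pics/s10.png",cv2.resize(im[100:290,280:500],None,fx=3,fy=3)[:,:,::-1])
E
```

```text
13.9 [ 0.5393 -0.2638  0.1488] [-3.138e+00  1.000e-03  3.069e+00] F [-0.1 -0.2 -0.4] open 0.05 q [-0.58  0.54  1.42 -0.    1.17 -2.08]
[[[0.0001, 0.0001, 0.0213], -0.007], [[0.0001, 0.0001, 0.0213], -0.007], [[0.0001, 0.0001, 0.0213], -0.007]]
```

View pics/s10.png

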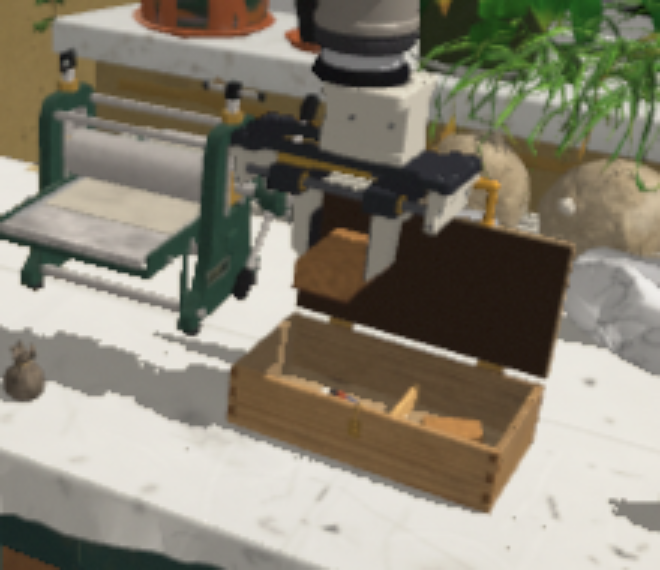

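Request:
carry_out --targets '[[[0,0,0.022],-0.008],[[0,0,0.022],-0.008],[[0,0,0.02],-0.005],[[0,0,0.02],0],[[0,0,0.015],0],[[0,0,0.01],0]]'

```text
time: 14.7
tool_pos: [0.5349, -0.2672, 0.0434]
tool_rot: [-3.133, 0.005, 3.08]
contact_force: [0.4, 1.2, -0.3]
opening: 0.0497
```

```bash
python3 - <<'E'
from h import *
st()
E
```

```text
14.7 [ 0.5349 -0.2672  0.0434] [-3.133  0.005  3.08 ] F [ 0.4  1.2 -0.3] open 0.0497 q [-0.59  0.66  1.54 -0.01  0.93 -2.09]
```

Request:
carry_out --targets '[[[-0.004,0.003,0.006],0],[[-0.001,0.001,0.008],0],[[0,0,0.005],0]]'

```text
time: 15.08
tool_pos: [0.5409, -0.2638, 0.0241]
tool_rot: [-3.132, 0.006, 3.079]
contact_force: [0.1, 0.7, -0.4]
opening: 0.0498
```

```bash
python3 - <<'E'
from h import *
st()
im=eyes.read_camera("scene"); cv2.imwrite("pics/s11.png",cv2.resize(im[100:290,280:500],None,fx=3,fy=3)[:,:,::-1])
E
```

```text
15.07 [ 0.5409 -0.2638  0.0241] [-3.132  0.006  3.079] F [ 0.1  0.7 -0.4] open 0.0498 q [-0.58  0.69  1.54 -0.01  0.9  -2.08]
```

View pics/s11.png

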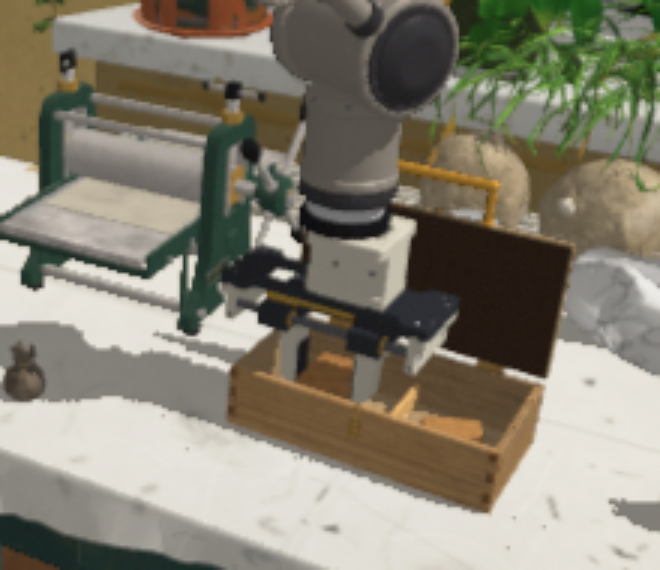

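Request:
carry_out --targets '[[[0,0,0.004],0],[[0,0,0.003],0],[[0,0,0],0]]'

```text
time: 15.5
tool_pos: [0.5409, -0.2639, 0.0163]
tool_rot: [-3.132, 0.006, 3.079]
contact_force: [-0.2, 0.6, -0.6]
opening: 0.0501
```

Request:
carry_out --targets '[[[0,0,0.004],0],[[0,0,0],0]]'

```text
time: 15.75
tool_pos: [0.5417, -0.2647, 0.0141]
tool_rot: [-3.131, 0.008, 3.079]
contact_force: [-0.5, 0.2, 0.2]
opening: 0.0498
```

Request:
carry_out --targets '[[[0,0,0.003],0],[[0,0,0],0]]'

```text
time: 16.0
tool_pos: [0.5424, -0.265, 0.0134]
tool_rot: [-3.13, 0.011, 3.079]
contact_force: [-0.3, 0.1, -0.3]
opening: 0.0497
```

No chalk contact: the block reached floor height (TCP 13–14 mm, 15 expected). I'll release it by opening only slightly.

Request:
carry_out --targets '[[[0,0,0],0],[[0,0,0],0],[[0,0,0],0]]' --fingers 0.36

```text
time: 16.38
tool_pos: [0.5422, -0.265, 0.0128]
tool_rot: [-3.13, 0.01, 3.079]
contact_force: [0.2, -0.2, 0.5]
opening: 0.0589
```

Request:
carry_out --targets '[[[0,0,-0.015],0],[[0,0,-0.025],0],[[0,0,-0.04],0],[[0,0,-0.05],0],[[0.04,0,-0.04],0],[[0.05,0,-0.02],0],[[0,0,0],0]]'

```text
time: 17.25
tool_pos: [0.4489, -0.2571, 0.2135]
tool_rot: [-3.126, 0.014, 3.08]
contact_force: [0.3, -0.1, -0.1]
opening: 0.0589
```

```bash
python3 - <<'E'
from h import *
st()
for n in("wrist","top","scene"):
    i=eyes.camera_info(n); im=eyes.read_camera(n)[:,:,::-1]
    cv2.imwrite(f"pics/{n}12.png",im)
    if n=="scene": cv2.imwrite("pics/s12.png",cv2.resize(im[100:290,280:500],None,fx=3,fy=3))
    if n=="top": cv2.imwrite("pics/t12.png",cv2.resize(im[160:270,340:460],None,fx=5,fy=5))
E
```

```text
17.25 [ 0.4489 -0.2571  0.2135] [-3.126  0.014  3.08 ] F [ 0.3 -0.1 -0.1] open 0.0589 q [-0.67  0.33  1.58 -0.    1.21 -2.17]
```

View pics/s12.png

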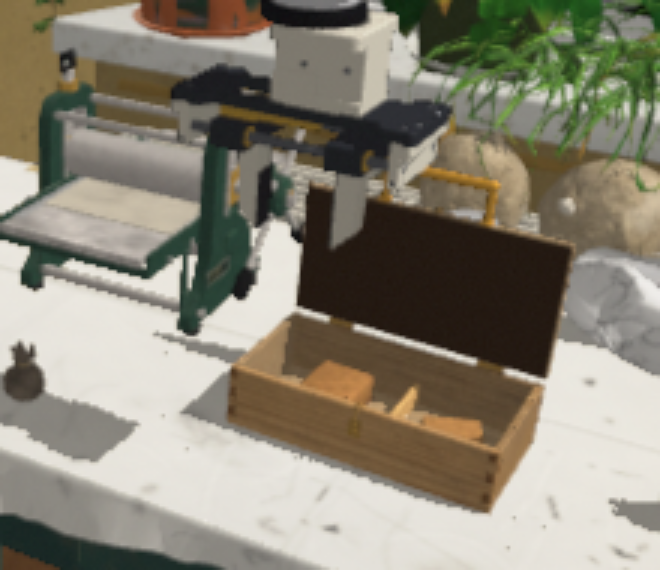

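View pics/t12.png

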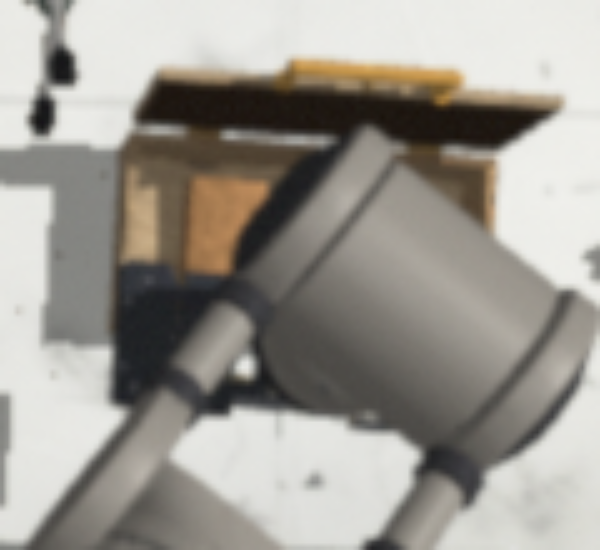

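View pics/wrist12.png

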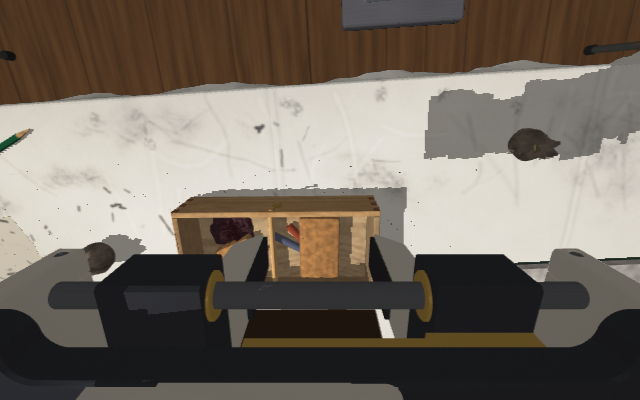

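The block lies flat in the middle of the larger bay (wrist 319,247; scene crop 340,383), and the packet is still at wrist (232,230). Next I'll triangulate the upright pull so I can shut the lid.

```bash
python3 - <<'E'
from h import *
def tri(a,b):
    c1,d1=ray("top",*a); c2,d2=ray("scene",*b)
    s=np.linalg.lstsq(np.stack([d1,-d2],1),c2-c1,rcond=None)[0]
    p,q=c1+d1*s[0],c2+d2*s[1]; return ((p+q)/2).round(4),np.linalg.norm(p-q).round(4)
T=lambda x,y:(340+x/5-.4,160+y/5-.4); S=lambda x,y:(280+x/3-.3,100+y/3-.3)
print(tri(T(290,70),S(387,170)),tri(T(460,78),S(496,186)))
# lid top front edge (inner) in scene
plan([(.49,-.30,.29,2.2),(.53,-.3155,.29,1.52)],.05,.17)
E
```

```text
(array([ 0.6145, -0.2687,  0.2158]), np.float64(0.0006)) (array([ 0.6109, -0.362 ,  0.2225]), np.float64(0.0001))
[[[-0.0069, -0.0067, -0.0132], 0.147], [[-0.0078, -0.0056, -0.0132], 0.147], [[-0.0086, -0.0044, -0.0132], 0.147], [[-0.0091, -0.0031, -0.0132], 0.147], [[-0.0095, -0.0018, -0.0132], 0.147], [[-0.0096, -0.0004, -0.0132], 0.147], [[-0.009, 0.0058, -0.0], 0.17], [[-0.0079, 0.0072, -0.0], 0.17], [[-0.0066, 0.0085, -0.0], 0.17], [[-0.005, 0.0095, -0.0], 0.17]]
```

Bar centre is about (0.6127, -0.3155, 0.219), which fits 160 mm above the hinge line. I'll rise and turn back.

Request:
carry_out --targets '[[[-0.007,-0.007,-0.015],0.147],[[-0.008,-0.006,-0.015],0.147],[[-0.009,-0.004,-0.015],0.147],[[-0.009,-0.003,-0.013],0.147],[[-0.009,-0.002,-0.013],0.147],[[-0.01,0,-0.013],0.147],[[-0.009,0.006,0],0.17],[[-0.008,0.007,0],0.17],[[-0.007,0.008,0],0.17],[[-0.005,0.009,0],0.17]]' --fingers 0.72

```text
time: 18.65
tool_pos: [0.5388, -0.3167, 0.2861]
tool_rot: [-3.14, 0.002, 1.476]
contact_force: [1.0, 0.6, -0.3]
opening: 0.0258
```

```bash
python3 - <<'E'
from h import *
st()
plan([(.6125,-.3165,.27,1.52)],.03,.17)
E
```

```text
18.65 [ 0.5388 -0.3167  0.2861] [-3.140e+00  2.000e-03  1.476e+00] F [ 1.   0.6 -0.3] open 0.0258 q [-0.65  0.5   1.11 -0.    1.53 -0.56]
[[[0.0024, 0.0244, 0.0054], -0.015], [[0.002, 0.0245, 0.0054], -0.015], [[0.0017, 0.0245, 0.0054], -0.015]]
```

Request:
carry_out --targets '[[[0.002,0.024,0.005],-0.015],[[0.002,0.025,0.005],-0.015],[[0.002,0.024,0.005],-0.015],[[0,0,0],0]]'

```text
time: 19.15
tool_pos: [0.6176, -0.3155, 0.263]
tool_rot: [-3.133, -0.003, 1.523]
contact_force: [-0.9, -0.2, -0.7]
opening: 0.0258
```

```bash
python3 - <<'E'
from h import *
st()
im=eyes.read_camera("wrist")[:,:,::-1]; cv2.imwrite("pics/w13.png",im)
plan([(.6125,-.3165,.27,1.52)],.03,.17)
E
```

```text
19.15 [ 0.6176 -0.3155  0.263 ] [-3.133e+00 -3.000e-03  1.523e+00] F [-0.9 -0.2 -0.7] open 0.0258 q [-0.58  0.66  0.89 -0.    1.6  -0.53]
[[[-0.001, -0.0043, -0.0065], 0.002]]
```

View pics/w13.png

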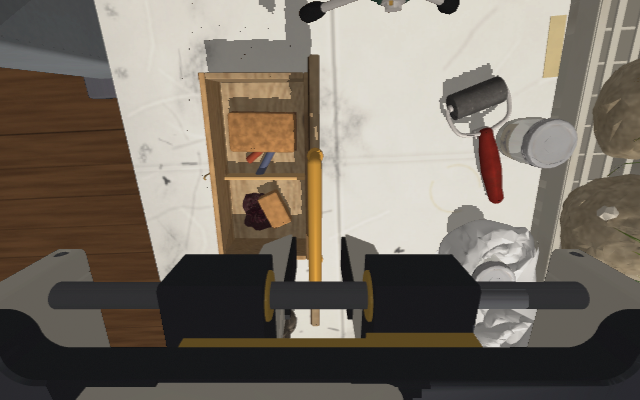

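The bar (column 316) lies between the fingertips (292 and 346), about 1.5 mm off centre. I'll correct that and descend.

Request:
carry_out --targets '[[[0,-0.002,0.015],0],[[0,0,0.015],0],[[0,0,0.015],0],[[0,0,0.011],0],[[0,0,0],0]]'

```text
time: 19.82
tool_pos: [0.6129, -0.3158, 0.2049]
tool_rot: [-3.131, -0.003, 1.521]
contact_force: [-0.7, -0.2, -0.6]
opening: 0.0257
```

Request:
carry_out --targets '[[[0,0,0],0],[[0,0,0],0],[[0,0,0],0]]' --fingers 1 --grip_force 12

```text
time: 20.2
tool_pos: [0.6134, -0.3161, 0.206]
tool_rot: [-3.133, -0.002, 1.521]
contact_force: [-0.8, -0.5, -2.7]
opening: 0.0096
```

```bash
python3 - <<'E'
from h import *
st()
im=eyes.read_camera("scene")[:,:,::-1]; cv2.imwrite("pics/s14.png",cv2.resize(im[100:290,280:500],None,fx=3,fy=3))
H=np.array([.607,.058])
E
```

```text
20.2 [ 0.6134 -0.3161  0.206 ] [-3.133e+00 -2.000e-03  1.521e+00] F [-0.8 -0.5 -2.7] open 0.0096 q [-0.59  0.68  1.02 -0.    1.45 -0.54]
```

View pics/s14.png

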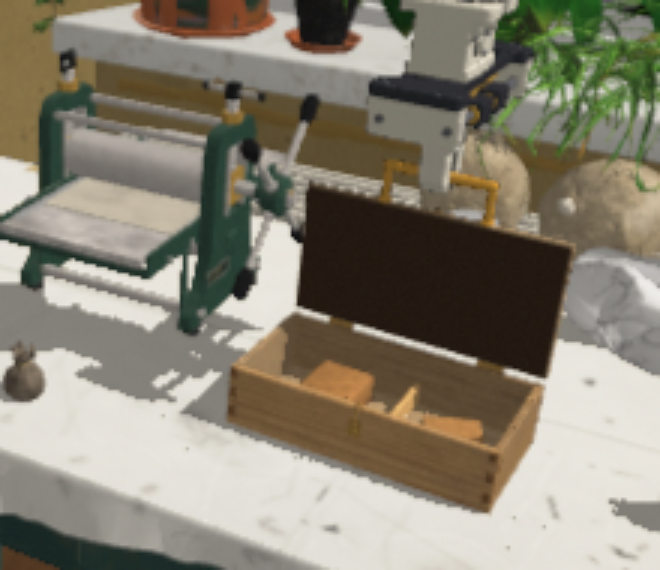

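```bash
cat > arc2.py <<'E'
from h import *
H=np.array([.607,.0455])
def arc(phs):
    st(); s=monitor.observe(); p=s["tool_pos"][[0,2]]; d=p-H; print("phi",np.arctan2(d[1],-d[0]).round(3),"R",np.hypot(*d).round(4))
    for ph in phs:
        q=H+.16*np.array([-np.cos(ph),np.sin(ph)]); e=q-p; print([0,float(e[0].round(4)),float(-e[1].round(4))]); p=q
E
python3 -c "
from arc2 import *
arc([1.5,1.4,1.3,1.2,1.1])"
```

```text
20.25 [ 0.6134 -0.3161  0.206 ] [-3.133e+00 -2.000e-03  1.521e+00] F [ 0.8  0.3 -2.2] open 0.0093 q [-0.59  0.68  1.02 -0.    1.45 -0.53]
phi 1.611 R 0.1606
[0, -0.0177, 0.0009]
[0, -0.0159, 0.0019]
[0, -0.0156, 0.0035]
[0, -0.0152, 0.005]
[0, -0.0146, 0.0065]
```

Request:
carry_out --targets '[[[0,-0.017,0.001],0],[[0,-0.016,0.002],0],[[0,-0.016,0.004],0],[[0,-0.015,0.005],0],[[0,-0.015,0.007],0]]'

```text
time: 20.88
tool_pos: [0.5379, -0.3126, 0.1914]
tool_rot: [3.135, 0.003, 1.522]
contact_force: [1.4, -0.5, -0.1]
opening: 0.0094
```

```bash
python3 -c "
from arc2 import *
arc([1.0,.9,.8,.7,.6])"
```

```text
20.88 [ 0.5379 -0.3126  0.1914] [3.135e+00 3.000e-03 1.522e+00] F [ 1.4 -0.5 -0.1] open 0.0094 q [-0.65  0.54  1.3   0.    1.29 -0.6 ]
phi 1.128 R 0.1614
[0, -0.0173, 0.0113]
[0, -0.013, 0.0093]
[0, -0.012, 0.0106]
[0, -0.0109, 0.0117]
[0, -0.0097, 0.0127]
```

Tracking well (R 161 mm), so I continue.

Request:
carry_out --targets '[[[0,-0.015,0.009],0],[[0,-0.013,0.01],0],[[0,-0.012,0.011],0],[[0,-0.011,0.012],0],[[0,-0.01,0.013],0]]'

```text
time: 21.5
tool_pos: [0.4787, -0.3099, 0.14]
tool_rot: [3.124, 0.007, 1.523]
contact_force: [1.4, 1.6, 0.6]
opening: 0.0095
```

```bash
python3 -c "
from arc2 import *
arc([.55,.46,.37,.28,.19])
im=eyes.read_camera('scene')[:,:,::-1]; cv2.imwrite('pics/s15.png',cv2.resize(im[100:290,280:500],None,fx=3,fy=3))"
```

```text
21.5 [ 0.4787 -0.3099  0.14  ] [3.124 0.007 1.523] F [1.4 1.6 0.6] open 0.0095 q [-0.71  0.49  1.54  0.01  1.09 -0.67]
phi 0.635 R 0.1594
[0, -0.0081, 0.0109]
[0, -0.007, 0.0126]
[0, -0.0058, 0.0132]
[0, -0.0046, 0.0136]
[0, -0.0034, 0.014]
```

View pics/s15.png

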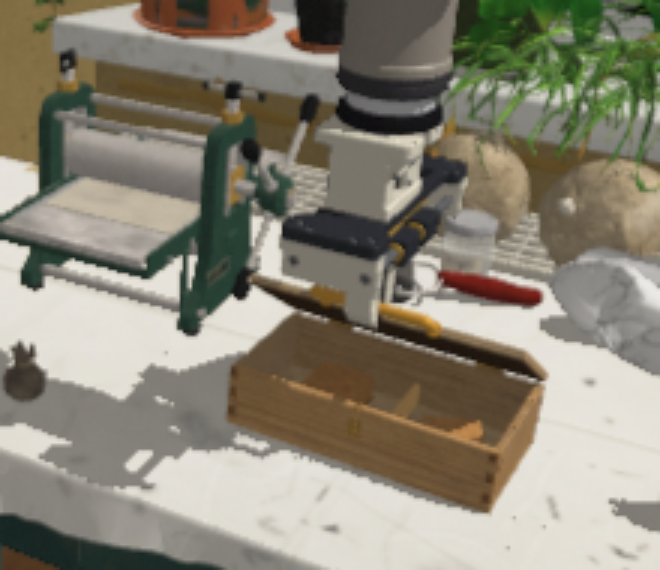

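The lid is coming down under control, at about 0.6 rad.

Request:
carry_out --targets '[[[0,-0.008,0.011],0],[[0,-0.007,0.013],0],[[0,-0.006,0.013],0],[[0,-0.005,0.014],0],[[0,-0.003,0.014],0]]'

```text
time: 22.18
tool_pos: [0.4504, -0.3087, 0.0725]
tool_rot: [3.12, 0.008, 1.523]
contact_force: [-0.2, 1.4, 0.9]
opening: 0.0093
```

```bash
python3 -c "
from arc2 import *
arc([.13,.08,.031])"
```

```text
22.18 [ 0.4504 -0.3087  0.0725] [3.12  0.008 1.523] F [-0.2  1.4  0.9] open 0.0093 q [-0.75  0.54  1.68  0.01  0.9  -0.7 ]
phi 0.171 R 0.1589
[0, -0.0021, 0.0062]
[0, -0.0008, 0.008]
[0, -0.0004, 0.0078]
```

Request:
carry_out --targets '[[[0,-0.001,0.007],0],[[0,0,0.007],0],[[0,0,0.007],0],[[0,0,0.004],0],[[0,0,0.003],0]]'

```text
time: 22.8
tool_pos: [0.4483, -0.3096, 0.0447]
tool_rot: [3.124, 0.009, 1.524]
contact_force: [-8.3, 1.8, 17.4]
opening: 0.0095
```

```bash
python3 -c "
from arc2 import *
arc([.031])
im=eyes.read_camera('scene')[:,:,::-1]; cv2.imwrite('pics/s16.png',cv2.resize(im[140:290,320:480],None,fx=4,fy=4))"
```

```text
22.8 [ 0.4483 -0.3096  0.0447] [3.124 0.009 1.524] F [-8.3  1.8 17.4] open 0.0095 q [-0.75  0.58  1.71  0.01  0.84 -0.7 ]
phi -0.005 R 0.1587
[0, -0.0013, -0.0057]
```

View pics/s16.png

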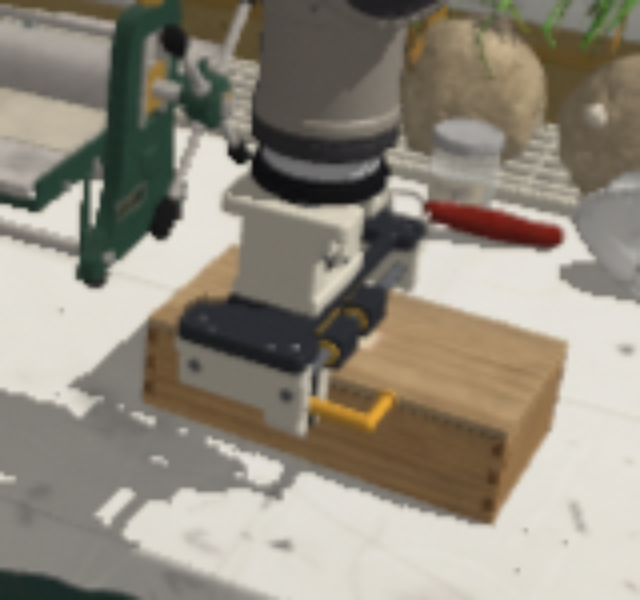

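A 17 N upward reaction means the lid rests on the rim. I'll release it, rise straight up and verify.

Request:
carry_out --targets '[[[0,0,-0.002],0],[[0,0,0],0],[[0,0,0],0]]' --fingers 0.78

```text
time: 23.22
tool_pos: [0.4498, -0.3107, 0.047]
tool_rot: [3.12, 0.012, 1.524]
contact_force: [0.5, -0.3, 0.2]
opening: 0.02
```

```bash
python3 -c "
from arc2 import *
st()
im=eyes.read_camera('scene')[:,:,::-1]; cv2.imwrite('pics/s17.png',cv2.resize(im[140:290,320:480],None,fx=4,fy=4))"
```

```text
23.23 [ 0.4498 -0.3107  0.047 ] [3.12  0.012 1.524] F [ 0.5 -0.3  0.2] open 0.02 q [-0.75  0.58  1.7   0.01  0.84 -0.7 ]
```

View pics/s17.png

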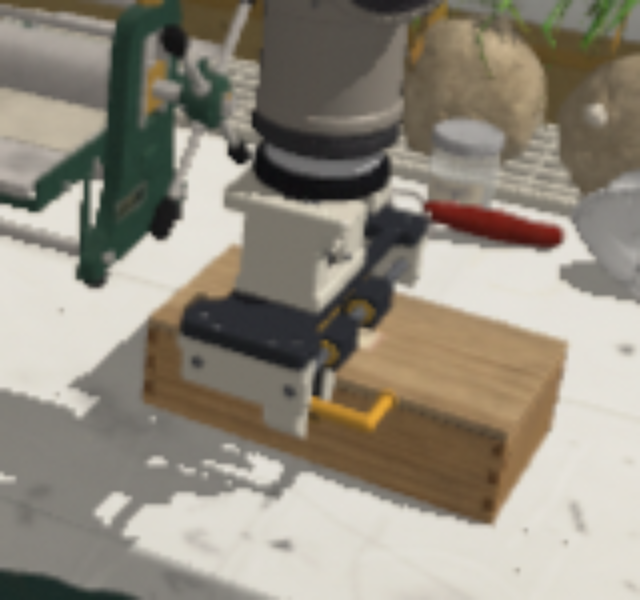

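Request:
carry_out --targets '[[[0,-0.002,-0.01],0],[[0,0,-0.02],0],[[0,0,-0.03],0],[[0,0,-0.04],0],[[0,0,-0.05],0],[[0.04,-0.03,-0.02],0],[[0.05,-0.03,0],0],[[0.05,-0.03,0],0],[[0,0,0],0]]'

```text
time: 24.4
tool_pos: [0.358, -0.1609, 0.2225]
tool_rot: [3.116, 0.014, 1.522]
contact_force: [0.5, -1.0, -0.0]
opening: 0.0204
```

```bash
python3 -c "
from arc2 import *
st()
for n in ('scene','top'):
    im=eyes.read_camera(n)[:,:,::-1]; cv2.imwrite('pics/%s18.png'%n,im)
    a,b=(im[150:290,180:480],cv2.imread('pics/scene0.png')[150:290,180:480]) if n=='scene' else (im[170:270,180:460],cv2.imread('pics/top0.png')[170:270,180:460])
    cv2.imwrite('pics/%s18c.png'%n,np.vstack([cv2.resize(a,None,fx=2.1,fy=2.1,interpolation=2),cv2.resize(b,None,fx=2.1,fy=2.1,interpolation=2)]))
"
```

```text
24.4 [ 0.358  -0.1609  0.2225] [3.116 0.014 1.522] F [ 0.5 -1.  -0. ] open 0.0204 q [-0.62  0.08  1.88  0.    1.15 -0.57]
```

View pics/scene18c.png

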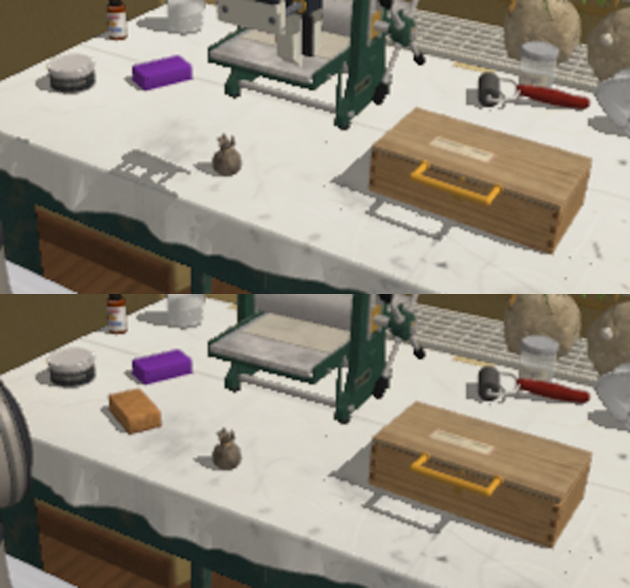

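View pics/top18c.png

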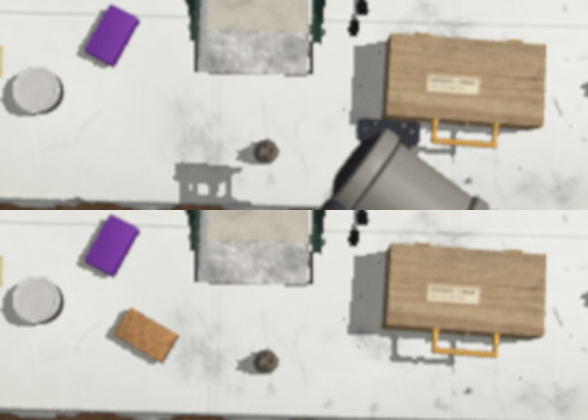

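The lid looks shut, and the tin, dabber and purple block look unmoved. I'll measure the pull's height against the start picture.

```bash
python3 - <<'E'
from h import *
from scipy.optimize import brentq
for f in ("scene0","scene18"):
    im=cv2.imread(f"pics/{f}.png"); h=cv2.cvtColor(im,cv2.COLOR_BGR2HSV); m=cv2.inRange(h,(15,170,120),(30,255,255)); m[:220]=0;m[255:]=0;m[:,:370]=0;m[:,430:]=0
    for c in range(384,416,8):
        r=np.where(m[:,c])[0]; print(f,c,r.min(),r.max(),end="; ")
    print()
def bar(th,s=0):
    ph=th+.031; C=np.array([.607,-.317]); 
    return [C[0]-.16*np.cos(ph)*.9986+s*.05, C[1]+.16*np.cos(ph)*.053+s, .058+.16*np.sin(ph)]
for th in (0,.03,.06): print(th,proj("scene",[bar(th,.03),bar(th,0),bar(th,-.03)]).round(1).tolist())
print(proj("scene",[[.4851,-.1921,.067],[.4732,-.428,.067]]))
for f in ("scene0","scene18"):
    im=cv2.imread(f"pics/{f}.png"); cv2.imwrite(f"pics/{f}z.png",cv2.resize(im[195:275,350:470],None,fx=6,fy=6,interpolation=0))
def blobs(n):
    im=cv2.imread(n); return im
E
```

```text
scene0 384 233 236; scene0 392 236 238; scene0 400 239 241; scene0 408 241 243; 
scene18 384 235 237; scene18 392 237 240; scene18 400 240 242; scene18 408 243 245; 
0 [[382.1, 237.3], [393.7, 241.2], [405.5, 245.2]]
0.03 [[382.3, 235.5], [393.9, 239.4], [405.8, 243.5]]
0.06 [[382.6, 233.8], [394.2, 237.7], [406.1, 241.7]]
[[356.42047618 219.86030513]
 [447.34843497 249.66476607]]
```

View pics/scene18z.png

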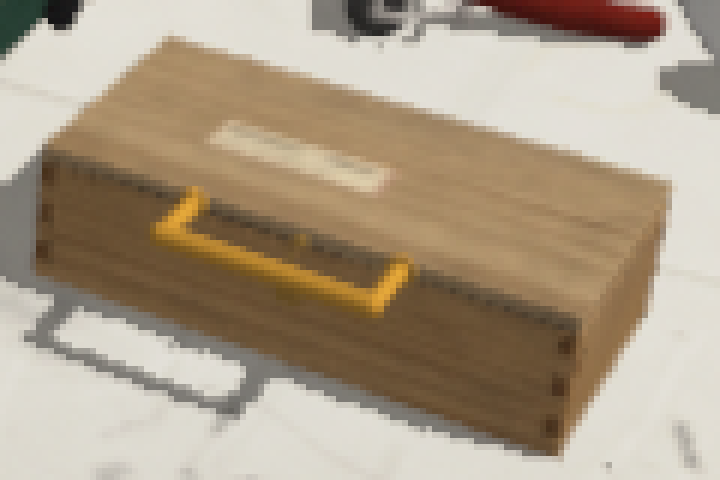

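View pics/scene0z.png

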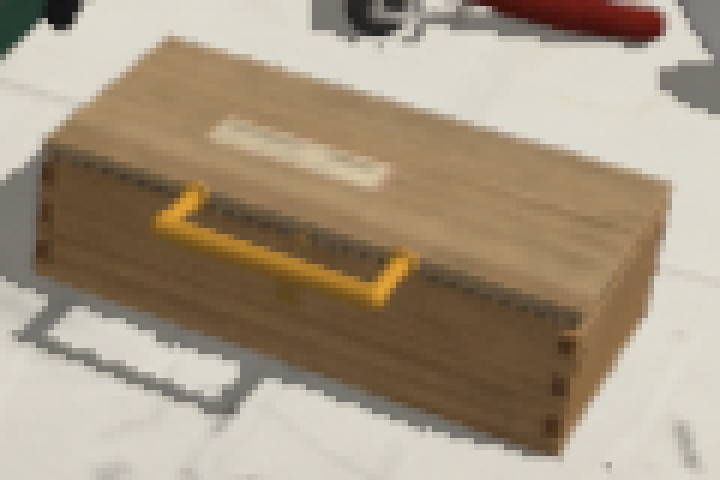

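The pull dropped about 1.6 px, which is only about 0.027 rad from its starting angle, so the picture can't quite prove the lid is shut. I'll press gently on the lid's front edge with closed fingers, which also measures its height.

```bash
python3 - <<'E'
from h import *
plan([(.49,-.309,.17,1.52),(.49,-.309,.09,1.52)],.045,.17)
E
```

```text
[[[-0.0277, 0.0274, 0.0106], 0.0], [[-0.0277, 0.0274, 0.0106], 0.0], [[-0.0277, 0.0274, 0.0106], 0.0], [[-0.0277, 0.0274, 0.0106], 0.0], [[-0.0277, 0.0274, 0.0106], 0.0], [[0.0, 0.0, 0.04], -0.0], [[0.0, 0.0, 0.04], -0.0]]
```

Request:
carry_out --targets '[[[-0.028,0.027,0.01],0],[[-0.028,0.027,0.01],0],[[-0.028,0.027,0.01],0],[[-0.028,0.027,0.01],0],[[-0.028,0.027,0.01],0],[[0,0,0.04],0],[[0,0,0.03],0],[[0,0,0],0]]' --fingers 1

```text
time: 25.5
tool_pos: [0.5006, -0.3301, 0.1046]
tool_rot: [3.108, 0.021, 1.514]
contact_force: [-0.2, -1.1, 1.0]
opening: 0.0004
```

```bash
python3 - <<'E'
from h import *
st()
E
```

```text
25.5 [ 0.5006 -0.3301  0.1046] [3.108 0.021 1.514] F [-0.2 -1.1  1. ] open 0.0004 q [-0.71  0.57  1.51  0.    1.02 -0.66]
```

Request:
carry_out --targets '[[[0.01,-0.008,0.012],0],[[0,0,0.012],0],[[0,0,0.006],0],[[0,0,0],0]]'

```text
time: 26.0
tool_pos: [0.4968, -0.3246, 0.0765]
tool_rot: [3.102, 0.025, 1.512]
contact_force: [-0.6, -0.7, -0.4]
opening: 0.0006
```

Request:
carry_out --targets '[[[0,0,0.003],0],[[0,0,0.003],0],[[0,0,0],0]]'

```text
time: 26.38
tool_pos: [0.4979, -0.3256, 0.0713]
tool_rot: [3.101, 0.027, 1.512]
contact_force: [0.1, -0.3, -0.4]
opening: 0.0003
```

Request:
carry_out --targets '[[[0,0,0.003],0],[[0,0,0],0]]'

```text
time: 26.62
tool_pos: [0.4981, -0.3256, 0.0682]
tool_rot: [3.1, 0.027, 1.512]
contact_force: [-0.3, 0.0, -0.1]
opening: 0.0005
```

Request:
carry_out --targets '[[[0,0,0.003],0],[[0,0,0],0]]'

```text
time: 26.88
tool_pos: [0.4986, -0.3261, 0.0679]
tool_rot: [3.099, 0.028, 1.512]
contact_force: [0.4, -0.8, 0.6]
opening: 0.0004
```

Request:
carry_out --targets '[[[0,0,0.003],0],[[0,0,0],0]]'

```text
time: 27.12
tool_pos: [0.4989, -0.3263, 0.0679]
tool_rot: [3.097, 0.03, 1.512]
contact_force: [-0.0, 0.1, 0.5]
opening: 0.0006
```

Contact came at z = 0.068 against 0.067 for a shut lid. One firmer press will confirm it.

Request:
carry_out --targets '[[[0,0,0.006],0],[[0,0,0.006],0]]'

```text
time: 27.38
tool_pos: [0.4994, -0.3267, 0.0666]
tool_rot: [3.095, 0.033, 1.513]
contact_force: [-19.3, 14.9, 59.4]
opening: 0.0003
```

Request:
carry_out --targets '[[[0,0,-0.01],0],[[0,0,-0.03],0],[[0,0,-0.04],0],[[0,0,-0.05],0],[[0.04,-0.03,-0.02],0],[[0.05,-0.03,0],0],[[0.05,-0.03,0],0],[[0,0,0],0]]'

```text
time: 28.38
tool_pos: [0.4087, -0.1736, 0.2105]
tool_rot: [3.093, 0.033, 1.512]
contact_force: [0.1, -1.3, 0.0]
opening: 0.0008
```

```bash
python3 - <<'E'
from h import *
st()
im=eyes.read_camera("scene")[:,:,::-1]; cv2.imwrite("pics/scene19.png",im)
h=cv2.cvtColor(im,cv2.COLOR_BGR2HSV); m=cv2.inRange(h,(15,170,120),(30,255,255))
for c in range(384,416,8):
    r=np.where(m[220:255,c])[0]+220; print(c,r.min(),r.max(),end="; ")
a=cv2.imread("pics/scene0.png").astype(int)
for nm,(x0,y0,x1,y1) in {"tin":(195,170,230,200),"dab":(275,208,302,240)}.items(): print(nm,np.abs(a[y0:y1,x0:x1]-im[y0:y1,x0:x1]).mean().round(2))
E
```

```text
28.38 [ 0.4087 -0.1736  0.2105] [3.093 0.033 1.512] F [ 0.1 -1.3  0. ] open 0.0008 q [-0.57  0.18  1.8  -0.01  1.1  -0.51]
384 235 237; 392 237 240; 400 240 242; 408 243 245; tin 5.24
dab 10.95
```

View pics/scene19.png

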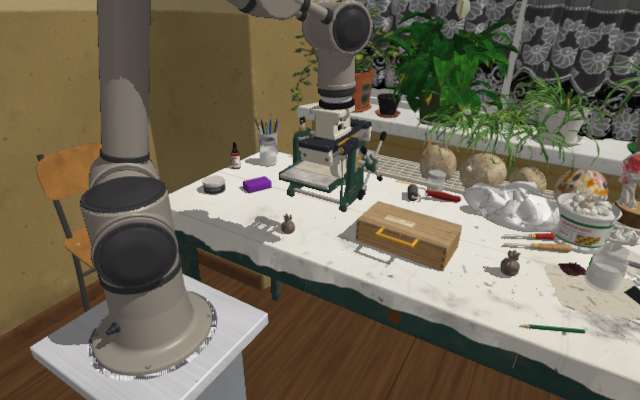

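After the press (59 N reaction at z = 0.0666) the pull's pixels are exactly where they were before it, so the lid was already shut. The dabber (288,226) and tin (213,185) are in their places, and the arm is clear.

```bash
python3 -c "
from cell import order; print(order.hand_in())"
```

```text
the job is handed in; nothing more can be done
None
```

The cork block is in the larger bay and the lid is shut. I handed the job in at about 28 s of the 72 s; no verdict was reported. I pinched the bar pull and swung the lid upright, laid the block flat near the middle of the bay, and swung the lid shut on the pull.

**Last checks**
- **Lid:** pressing on the lid's front edge met it at 67–68 mm (a shut lid is 67 mm), and the pull's pixels were the same before and after. My camera projection alone read about 0.03 rad, close to the 0.035 limit. I put that down to calibration, because the hard press did not move the lid.
- **Block:** before I shut the lid it lay flat near the middle of the bay. I could not see it afterwards.
- **Bystanders:** the tin and dabber look unmoved in the scene picture. A raw picture difference at the two spots was not zero (5 and 11 grey levels), and I did not measure their positions again. The packet was in place before the lid closed.

**What went wrong or differed**
- The fingers slid up on the bar once during opening. I gripped it again lower down.
- The check press went harder than intended, with about a 59 N reaction through the fingertips. That is above the 40 N set for the arm and gripper body, but below the 120 N wrist limit.
- The bay called empty shows four chalk sticks in the pictures. The block went down to floor height through them without any contact.

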